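# Fit and pin the wheel dividers on a rack beam

## Task

Fit the rack beam with its wheel dividers: set every grey divider saddle that is on the bench astride the orange beam, one to a station, down flat and square between the ribs over the cross hole, and lock each with a retaining pin pushed fully home through both cheeks and the beam, handle up against the saddle. Any saddle may go to any station; leave the spanner and the tape measure where they are.

Things in the scene. Friction and masses are not known exactly. Their poses are not given: they have to be found in the camera images.
- beam: fixed orange rack beam on blue stands (at y +-220 mm), 470 mm long (y), 40 mm wide (x), 50 mm tall, top face 160 mm above the bench. Origin on the bench under its middle; y along the beam, x across it, away from the robot. Four stations 110 mm apart, each a cross hole midway between two round cross ribs 5 mm high, 75 mm clear between them
- station0 (a point): centre of a cross hole of the beam (18 mm square, goes through the 40 mm beam along the beam's x), 25 mm below the beam's top, midway between two round ribs; a saddle seated here has its hole centre on this point
- station1 (a point): centre of a cross hole of the beam (18 mm square, goes through the 40 mm beam along the beam's x), 25 mm below the beam's top, midway between two round ribs; a saddle seated here has its hole centre on this point
- station2 (a point): centre of a cross hole of the beam (18 mm square, goes through the 40 mm beam along the beam's x), 25 mm below the beam's top, midway between two round ribs; a saddle seated here has its hole centre on this point
- station3 (a point): centre of a cross hole of the beam (18 mm square, goes through the 40 mm beam along the beam's x), 25 mm below the beam's top, midway between two round ribs; a saddle seated here has its hole centre on this point
- saddle0: grey saddle, inverted U standing on two 6 mm cheeks: 58 mm across (x), 70 mm along (y), 46 mm between cheeks, cheeks 55 mm deep under an 8 mm top plate; on its middle an upright fin 10 mm thick (y), 36 mm wide (x), top 109 mm above the feet. 18 mm square hole through both cheeks along x, 30 mm above the feet. 0.25 kg. Same either way round. Origin: centre, level with the feet. May be absent
- saddle0_bore (a point): middle of that saddle's hole line, between its cheeks, 30 mm above the feet
- saddle1: grey saddle, inverted U standing on two 6 mm cheeks: 58 mm across (x), 70 mm along (y), 46 mm between cheeks, cheeks 55 mm deep under an 8 mm top plate; on its middle an upright fin 10 mm thick (y), 36 mm wide (x), top 109 mm above the feet. 18 mm square hole through both cheeks along x, 30 mm above the feet. 0.25 kg. Same either way round. Origin: centre, level with the feet. May be absent
- saddle1_bore (a point): middle of that saddle's hole line, between its cheeks, 30 mm above the feet
- saddle2: grey saddle, inverted U standing on two 6 mm cheeks: 58 mm across (x), 70 mm along (y), 46 mm between cheeks, cheeks 55 mm deep under an 8 mm top plate; on its middle an upright fin 10 mm thick (y), 36 mm wide (x), top 109 mm above the feet. 18 mm square hole through both cheeks along x, 30 mm above the feet. 0.25 kg. Same either way round. Origin: centre, level with the feet. May be absent
- saddle2_bore (a point): middle of that saddle's hole line, between its cheeks, 30 mm above the feet
- saddle3: grey saddle, inverted U standing on two 6 mm cheeks: 58 mm across (x), 70 mm along (y), 46 mm between cheeks, cheeks 55 mm deep under an 8 mm top plate; on its middle an upright fin 10 mm thick (y), 36 mm wide (x), top 109 mm above the feet. 18 mm square hole through both cheeks along x, 30 mm above the feet. 0.25 kg. Same either way round. Origin: centre, level with the feet. May be absent
- saddle3_bore (a point): middle of that saddle's hole line, between its cheeks, 30 mm above the feet
- pin0: retaining pin, lying: black square handle 24 x 24 mm, 56 mm long; round steel shaft 13 mm thick, 76 mm long, last 14 mm tapered. 0.12 kg. Origin: on the axis at the shoulder where shaft meets handle (12 mm above the bench when lying); x along the shaft to its tip; the handle's middle is at x = -28 mm
- pin0_mid (a point): point on that pin's axis 29 mm ahead of the shoulder; with the pin fully home it is in the middle of the saddle
- pin1: retaining pin, lying: black square handle 24 x 24 mm, 56 mm long; round steel shaft 13 mm thick, 76 mm long, last 14 mm tapered. 0.12 kg. Origin: on the axis at the shoulder where shaft meets handle (12 mm above the bench when lying); x along the shaft to its tip; the handle's middle is at x = -28 mm
- pin1_mid (a point): point on that pin's axis 29 mm ahead of the shoulder; with the pin fully home it is in the middle of the saddle
- pin2: retaining pin, lying: black square handle 24 x 24 mm, 56 mm long; round steel shaft 13 mm thick, 76 mm long, last 14 mm tapered. 0.12 kg. Origin: on the axis at the shoulder where shaft meets handle (12 mm above the bench when lying); x along the shaft to its tip; the handle's middle is at x = -28 mm
- pin2_mid (a point): point on that pin's axis 29 mm ahead of the shoulder; with the pin fully home it is in the middle of the saddle
- pin3: retaining pin, lying: black square handle 24 x 24 mm, 56 mm long; round steel shaft 13 mm thick, 76 mm long, last 14 mm tapered. 0.12 kg. Origin: on the axis at the shoulder where shaft meets handle (12 mm above the bench when lying); x along the shaft to its tip; the handle's middle is at x = -28 mm
- pin3_mid (a point): point on that pin's axis 29 mm ahead of the shoulder; with the pin fully home it is in the middle of the saddle
- spanner: bystander: spanner 160 mm long lying flat
- tape_measure: bystander: yellow tape measure 60 x 60 x 32 mm
There are look-alikes about, which are no part of the job. What is shaped like the pin0 but purple is not meant.

How it is judged (in metres and radians):
At the end, for the whole second after the job is handed in: every saddle present sits level and square on the beam (hole centre within 7 mm of a station, tilt under 0.06 rad, square within 0.08 rad), with a pin through it whose mid point is within 9 mm of the saddle's hole centre and in line within 0.2 rad, all at rest ((distance between saddle0_bore and station0 below 0.007 m or distance between saddle0_bore and station1 below 0.007 m or distance between saddle0_bore and station2 below 0.007 m or distance between saddle0_bore and station3 below 0.007 m) and angle between each of saddle0, saddle1, saddle2, saddle3's own z axis and vertical below 0.06 rad and angle between the y axis of each of saddle0, saddle1, saddle2, saddle3 and the y axis of beam, either way round below 0.08 rad and linear speed of each of saddle0, saddle1, saddle2, saddle3 below 0.03 m/s and ((distance between pin0_mid and saddle0_bore below 0.009 m and angle between the x axis of pin0 and the x axis of saddle0, either way round below 0.2 rad and linear speed of pin0 below 0.03 m/s) or (distance between pin1_mid and saddle0_bore below 0.009 m and angle between the x axis of pin1 and the x axis of saddle0, either way round below 0.2 rad and linear speed of pin1 below 0.03 m/s) or (distance between pin2_mid and saddle0_bore below 0.009 m and angle between the x axis of pin2 and the x axis of saddle0, either way round below 0.2 rad and linear speed of pin2 below 0.03 m/s) or (distance between pin3_mid and saddle0_bore below 0.009 m and angle between the x axis of pin3 and the x axis of saddle0, either way round below 0.2 rad and linear speed of pin3 below 0.03 m/s)) and (distance between saddle1_bore and station0 below 0.007 m or distance between saddle1_bore and station1 below 0.007 m or distance between saddle1_bore and station2 below 0.007 m or distance between saddle1_bore and station3 below 0.007 m) and ((distance between pin0_mid and saddle1_bore below 0.009 m and angle between the x axis of pin0 and the x axis of saddle1, either way round below 0.2 rad and linear speed of pin0 below 0.03 m/s) or (distance between pin1_mid and saddle1_bore below 0.009 m and angle between the x axis of pin1 and the x axis of saddle1, either way round below 0.2 rad and linear speed of pin1 below 0.03 m/s) or (distance between pin2_mid and saddle1_bore below 0.009 m and angle between the x axis of pin2 and the x axis of saddle1, either way round below 0.2 rad and linear speed of pin2 below 0.03 m/s) or (distance between pin3_mid and saddle1_bore below 0.009 m and angle between the x axis of pin3 and the x axis of saddle1, either way round below 0.2 rad and linear speed of pin3 below 0.03 m/s)) and (distance between saddle2_bore and station0 below 0.007 m or distance between saddle2_bore and station1 below 0.007 m or distance between saddle2_bore and station2 below 0.007 m or distance between saddle2_bore and station3 below 0.007 m) and ((distance between pin0_mid and saddle2_bore below 0.009 m and angle between the x axis of pin0 and the x axis of saddle2, either way round below 0.2 rad and linear speed of pin0 below 0.03 m/s) or (distance between pin1_mid and saddle2_bore below 0.009 m and angle between the x axis of pin1 and the x axis of saddle2, either way round below 0.2 rad and linear speed of pin1 below 0.03 m/s) or (distance between pin2_mid and saddle2_bore below 0.009 m and angle between the x axis of pin2 and the x axis of saddle2, either way round below 0.2 rad and linear speed of pin2 below 0.03 m/s) or (distance between pin3_mid and saddle2_bore below 0.009 m and angle between the x axis of pin3 and the x axis of saddle2, either way round below 0.2 rad and linear speed of pin3 below 0.03 m/s)) and (distance between saddle3_bore and station0 below 0.007 m or distance between saddle3_bore and station1 below 0.007 m or distance between saddle3_bore and station2 below 0.007 m or distance between saddle3_bore and station3 below 0.007 m) and ((distance between pin0_mid and saddle3_bore below 0.009 m and angle between the x axis of pin0 and the x axis of saddle3, either way round below 0.2 rad and linear speed of pin0 below 0.03 m/s) or (distance between pin1_mid and saddle3_bore below 0.009 m and angle between the x axis of pin1 and the x axis of saddle3, either way round below 0.2 rad and linear speed of pin1 below 0.03 m/s) or (distance between pin2_mid and saddle3_bore below 0.009 m and angle between the x axis of pin2 and the x axis of saddle3, either way round below 0.2 rad and linear speed of pin2 below 0.03 m/s) or (distance between pin3_mid and saddle3_bore below 0.009 m and angle between the x axis of pin3 and the x axis of saddle3, either way round below 0.2 rad and linear speed of pin3 below 0.03 m/s))); the robot touches nothing.
It fails at once if the spanner was pushed more than 5 cm (distance of spanner from where it was at the start of the episode above 0.05 m).
It fails at once if the tape measure was pushed more than 5 cm (distance of tape_measure from where it was at the start of the episode above 0.05 m).
Of saddle0, saddle1, saddle2, saddle3 only 3 to 4 are there at a start; the rules pass over those that are not, and their reading is None.
At some moment in a run one of pin0, pin1, pin2, pin3 may be knocked a few centimetres aside while the robot is not near it.
It also fails if it takes over 210 s, if anything falls off the work surface, if the arm or the gripper's body presses on something with over 40 N, if the wrist force passes 120 N, or if a joint passes its speed limit or range.

## Robot

A 6-joint arm with a two-finger parallel gripper is mounted at the origin on the work surface. World frame = base frame: x ahead of the robot, y to its left, z up, the work surface at z = 0. Lengths are in mm, angles in rad, forces in N, time in s.
With the tool pointing down it reaches from about 350 to 875 mm from the base axis. Payload 4.2 kg.
Tool frame: the origin (TCP) lies at the very end of the fingers, on their centre line; the grasp point (between the pads) lies arm.hold_point_z behind it (arm.hold_point_z is the distance from the TCP to the grasp point, in mm); z points along the fingers, y is the direction in which the jaws open and shut (so a half turn about z gives the same grasp; the last joint's range is limited). The gripper opens to 85 mm and grips with 20 to 120 N. Pads are 22 mm wide; open, the fingers measure 114 mm over their backs; the gripper's body (76 mm by 85 mm) begins 54 mm behind the grasp point. The pads swing forward as they close: fully open they stand 13 mm farther back than shut.
Start: joints at [-0.879, 0.385, 0.008, 0, -1.194, -0.259], TCP at [262.146, -567.344, 231.312] pointing down, gripper open.
Joint ranges: [-3.14, 3.14], [-1.21, 2.06], [-1.07, 1.41], [-3.16, 2.05], [-2.99, -0.16], [-3.1, 3.1]. Speed limits (rad/s): [2.79, 2.79, 3.14, 3.14, 3.14, 3.14].

## Interface

Orientations are given as a unit quaternion [x, y, z, w].
In Python, from bench import arm gives the robot as it stands.
- The arm moves only by the tool step_arm, never from a script. Its argument "series" is a list of rows, each a list of 6 numbers: the shift along the world's x, y, z scaled (see below), then the turn, a rotation vector about the world's x, y, z scaled (see below). A call has 1 to 12 rows; each row is the pose to reach, as a shift and turn from the pose commanded when the call began; what a row does not reach only later rows make up. The controller multiplies each number of a shift by 400 mm and each number of a turn by pi/2 rad. A row lasts 1/12 s, in which the tool goes at most 41.7 mm and 7.16 degrees, less where a joint would pass 70% of its speed; a pose out of reach is approached as far as the arm can. A call with a number of a shift or a turn outside -1 to 1 is refused whole. A call with a gripper value outside its range is refused whole. "jaw" is the opening, from -1 (shut) to 1 (fully open), set as the call begins (left out, the last holds). The fingers move at their own pace and stop on an object; the grip force is fixed at half the most. Time passes only in rows, so rows that repeat a pose let the fingers close. It gives the time, the measured TCP pose, the force and the opening at its end, in the units of the state.
- arm.read_state(): the state, without advancing time (a new reading comes with each control period).
- arm.get_image(name): name is "scene" or "side" or "wrist"; returns a dict with "image" (420x560x3 uint8, red, green, blue), "camera_matrix" (3x3 intrinsics, pixels), "world_from_camera" (4x4, takes a point from camera to world coordinates). Camera axes: x right, y up, looking along -z (the intrinsics and any distortion apply to the point x, -y, -z); pixel columns grow to the right and rows downward; lengths in mm; the calibration is good to about 2 mm. A picture is of the moment at which its call begins. There is no depth.
- arm.job_done(): hands the job in, once; it reports no verdict.
The state is a dict: "clock": time; "joints": joint angles; "joint_vel": joint speeds; "joint_efforts": joint torques, N m; "position": TCP position; "ee_rot": TCP orientation; "contact_force": force on the tool from outside, world axes, zero at the start; "wrist_torque": the same for the moment, N m; "gripper_width": finger opening in mm.
Only numpy, scipy, OpenCV 4.12 (cv2) and the standard library are available. Lean on these libraries where they do the work, as an engineer would, in place of code of your own. Each camera call takes 0.05 s, during which the arm holds its last target.

## Working session

There is one attempt and no reset: what is moved stays moved. The work goes in short steps, Python scripts to look and compute and a tool call to move; the robot and the scene stay as the last step left them, time stands still between calls to the robot, and variables do not carry over. Pictures are saved under pics/ and viewed, and the job is handed in when it is done.

Besides the shell and the picture viewer there is one more tool, called after ">>>" by a JSON object that holds its "method" and its "body". step_arm: Moves the arm, as the interface text tells. Shifts and turns lie within -1 to 1; 1 stands for 400 mm of shift or pi/2 rad of turn. Its arguments: {"type":"object","properties":{"series":{"type":"array","items":{"type":"array","items":{"type":"number","minimum":-1,"maximum":1}}},"jaw":{"type":"number"}},"required":["series"]}

```bash
ls; mkdir -p pics
python3 - <<'E'
from bench import arm
import cv2
s=arm.read_state()
for k,v in s.items(): print(k,v)
print(arm.hold_point_z)
for n in ["scene","side","wrist"]:
    d=arm.get_image(n)
    cv2.imwrite(f"pics/{n}0.png",cv2.cvtColor(d["image"],cv2.COLOR_RGB2BGR))
    print(n,d["camera_matrix"],d["world_from_camera"],[k for k in d])
E
```

```text
pics
clock 0.0
joints [-8.79359914e-01  3.85557031e-01  6.62371844e-03 -5.06372986e-04
 -1.19398636e+00 -2.58604768e-01]
joint_vel [-5.88617800e-04  1.02639488e-03  6.12986108e-05 -3.92555161e-04
  3.37026543e-04  6.91801069e-05]
joint_efforts [ 3.12375550e-04 -3.92282546e+01  1.88400739e+01  4.18632388e+00
 -4.65679768e-03 -2.62587281e-05]
position [ 261.92971495 -566.82437036  230.21937108]
ee_rot [-2.14639079e-01  9.76692830e-01  1.05175340e-03 -2.76291975e-04]
contact_force [-0.84737625  0.08315975 -0.09628624]
wrist_torque [-0.00350396  0.0109587  -0.03722864]
gripper_width 84.9722921929443
18.700000000000003
scene [[478.34859855   0.         289.60889736]
 [  0.         478.34859855 206.56726397]
 [  0.           0.           1.        ]] [[ 8.63524850e-01 -4.17785931e-01  2.82453094e-01  9.21540915e+02]
 [ 5.04055657e-01  7.32676018e-01 -4.57289566e-01 -6.65463347e+02]
 [-1.58974610e-02  5.37252983e-01  8.43271310e-01  1.27182089e+03]
 [ 0.00000000e+00  0.00000000e+00  0.00000000e+00  1.00000000e+00]] ['image', 'camera_matrix', 'world_from_camera']
side [[412.15134674   0.    
[... 170 characters left out ...]

 [-3.71192835e-01 -6.95575083e-01  6.15135093e-01  7.37424424e+02]
 [-1.43002793e-02  6.66668010e-01  7.45217596e-01  1.05941492e+03]
 [ 0.00000000e+00  0.00000000e+00  0.00000000e+00  1.00000000e+00]] ['image', 'camera_matrix', 'world_from_camera']
wrist [[357.22463949   0.         275.84449919]
 [  0.         357.22463949 212.93986299]
 [  0.           0.           1.        ]] [[-4.19089291e-01 -8.74877299e-01 -2.42804196e-01  2.00427154e+02]
 [ 9.07942762e-01 -4.03228008e-01 -1.14223965e-01 -5.95368893e+02]
 [ 2.02650180e-03 -2.68322353e-01  9.63327052e-01  3.73449053e+02]
 [ 0.00000000e+00  0.00000000e+00  0.00000000e+00  1.00000000e+00]] ['image', 'camera_matrix', 'world_from_camera']
```

View pics/scene0.png

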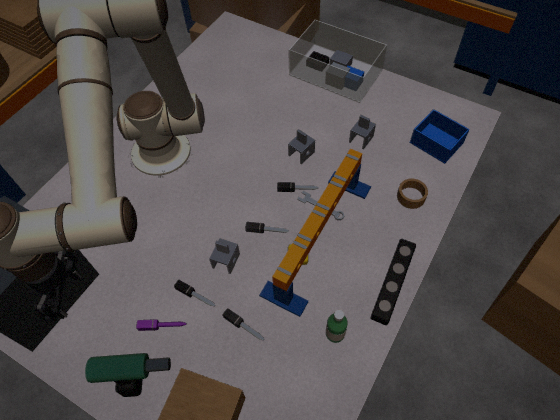

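View pics/side0.png

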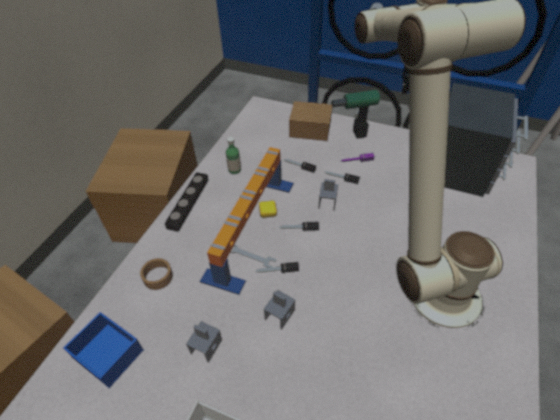

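View pics/wrist0.png

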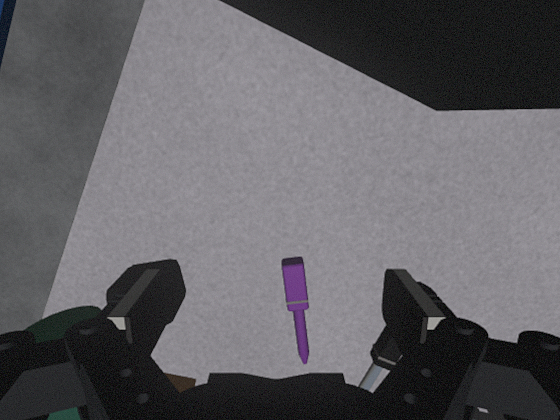

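```bash
cat > h.py <<'E'
import numpy as np, cv2
from bench import arm
from scipy.spatial.transform import Rotation as R
def shot(n,name=None,crop=None,f=None):
    d=arm.get_image(n)
    im=cv2.cvtColor(d["image"],cv2.COLOR_RGB2BGR)
    if name:
        o=im
        if crop:
            x0,y0,x1,y1=crop; o=im[y0:y1,x0:x1]
            f=f or min(800/(x1-x0),600/(y1-y0))
            o=cv2.resize(o,None,fx=f,fy=f,interpolation=cv2.INTER_CUBIC)
            o=np.clip(o.astype(float)*1.5,0,255).astype(np.uint8)
            print("crop",name,"pixel = ",x0,y0,"+ p /",round(f,3))
        cv2.imwrite(f"pics/{name}.png",o)
    np.savez(f"{n}.npz",K=d["camera_matrix"],T=d["world_from_camera"],im=im)
    return d["camera_matrix"],d["world_from_camera"],im
def load(n):
    z=np.load(f"{n}.npz"); return z["K"],z["T"],z["im"]
def ray(c,p):
    K,T=c[0],c[1]; d=np.linalg.inv(K)@np.array([p[0],p[1],1.0])
    d=T[:3,:3]@np.array([d[0],-d[1],-d[2]]); return T[:3,3],d/np.linalg.norm(d)
def onz(c,p,z):
    o,d=ray(c,p); return o+d*(z-o[2])/d[2]
def proj(c,P):
    K,T=c[0],c[1]; P=np.atleast_2d(P); q=(P-T[:3,3])@T[:3,:3]
    q=q*[1,-1,-1]; u=q@K.T; return u[:,:2]/u[:,2:]
def tri(obs):
    A=np.zeros((3,3));b=np.zeros(3)
    for c,p in obs:
        o,d=ray(c,p);M=np.eye(3)-np.outer(d,d);A+=M;b+=M@o
    X=np.linalg.solve(A,b); return X,[np.round(proj(c,X)[0]-p,1) for c,p in obs]
E
python3 - <<'E'
from h import *
c=load
for n,cr in [("scene",(160,100,400,280)),("scene",(120,220,320,370)),("side",(180,130,400,300)),("side",(180,200,340,380)),("scene",(280,20,400,110))]:
    import os
    i=len(os.listdir("pics")); shot(n,f"c{i}",cr)
E
```

```text
crop c3 pixel =  160 100 + p / 3.333
crop c4 pixel =  120 220 + p / 4.0
crop c5 pixel =  180 130 + p / 3.529
crop c6 pixel =  180 200 + p / 3.333
crop c7 pixel =  280 20 + p / 6.667
```

View pics/c3.png

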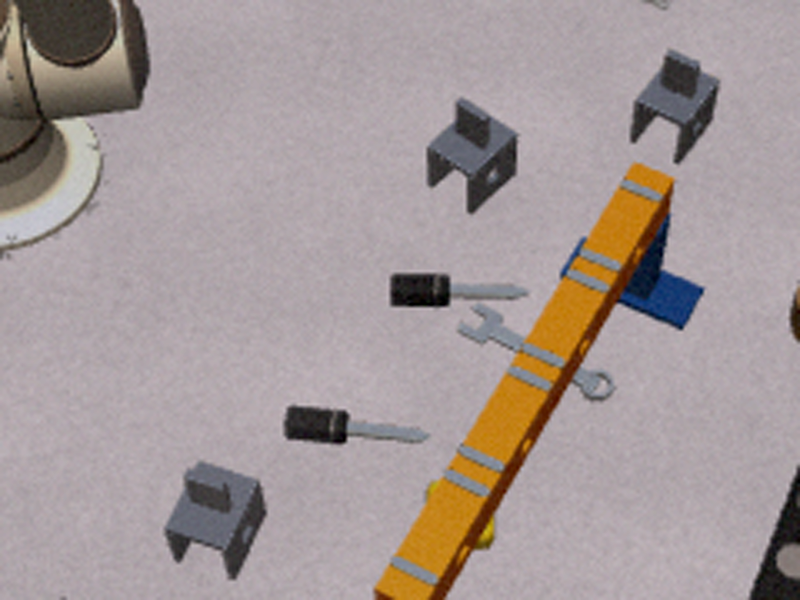

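View pics/c4.png

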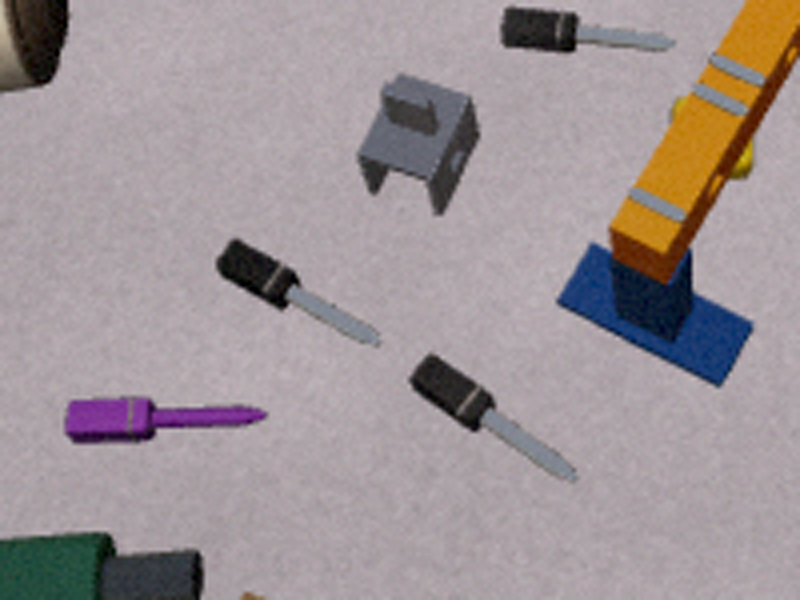

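View pics/c5.png

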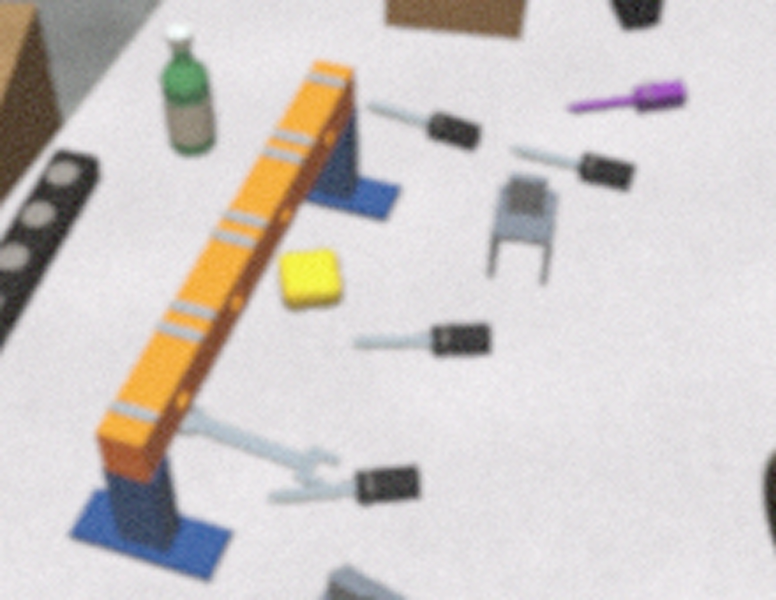

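View pics/c6.png

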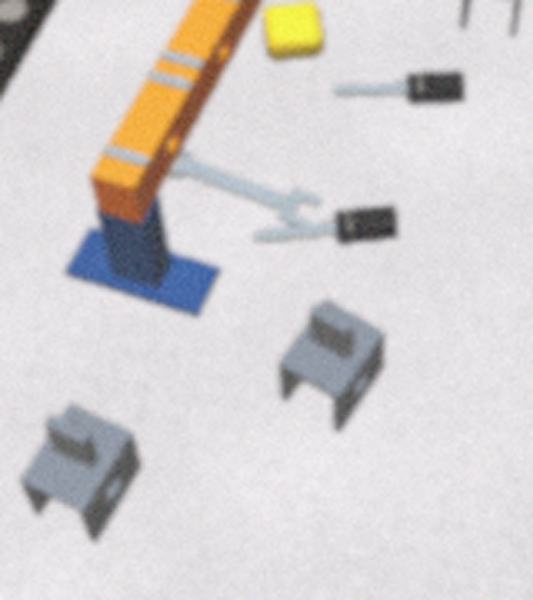

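View pics/c7.png

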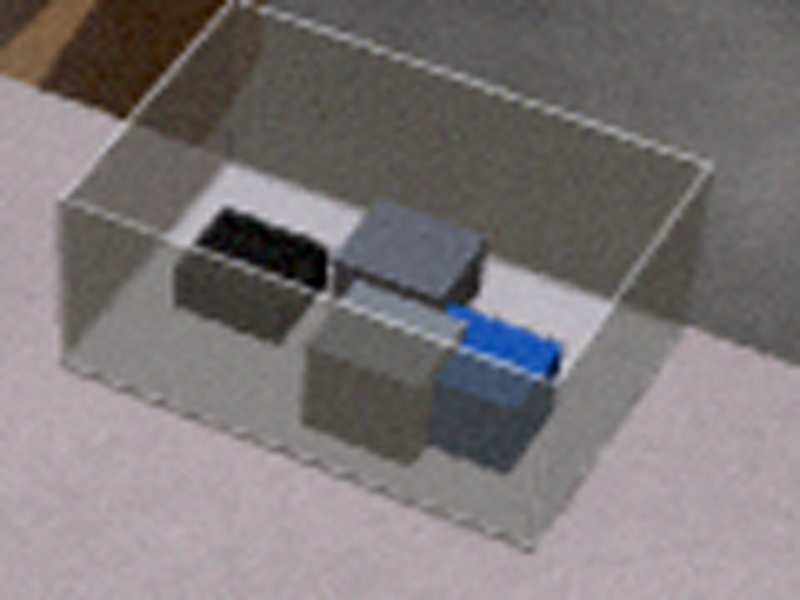

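```bash
cat > fitbeam.py <<'E'
from h import *
from scipy.optimize import least_squares
S=load("scene");D=load("side")
a=lambda p:(160+p[0]/3.3333,100+p[1]/3.3333)
b=lambda p:(120+p[0]/4,220+p[1]/4)
c=lambda p:(180+p[0]/3.529,130+p[1]/3.529)
sc=[a((634,164)),a((673,181)),b((612,231)),b((668,255))]
sd=[c((98,434)),c((146,446)),c((316,63)),c((354,70))]
for p in sc: print("scene",onz(S,p,160).round(1))
for p in sd: print("side",onz(D,p,160).round(1))
E
python3 fitbeam.py
```

```text
scene [603.8 201.7 160. ]
scene [642.4 201.3 160. ]
scene [ 620.  -266.9  160. ]
scene [ 658.8 -263.3  160. ]
side [635.8 209.7 160. ]
side [596.4 206.3 160. ]
side [ 651.6 -253.7  160. ]
side [ 613.6 -257.   160. ]
```

>>> {"method": "step_arm", "body": {"series": [[0.1,0.3,0.47,0,0,-0.1],[0.2,0.6,0.47,0,0,-0.253],[0.54,0.9,0.47,0,0,-0.253],[0.54,0.9,0.47,0,0,-0.253],[0.54,0.9,0.47,0,0,-0.253],[0.54,0.9,0.47,0,0,-0.253],[0.54,0.9,0.47,0,0,-0.253],[0.54,0.9,0.47,0,0,-0.253],[0.54,0.9,0.47,0,0,-0.253],[0.54,0.9,0.47,0,0,-0.253],[0.54,0.9,0.47,0,0,-0.253]]}}

```text
clock: 1.32
position: [471.6, -216.2, 415.9]
ee_rot: [-0.018, 1.0, -0.0, 0.0]
contact_force: [1.6, -0.4, 0.0]
gripper_width: 85.2
```

>>> {"method": "step_arm", "body": {"series": [[0,0.44,0,0,0,0],[0,0.44,0,0,0,0],[0,0.44,0,0,0,0],[0,0.44,0,0,0,0],[0,0.44,0,0,0,0],[0,0.44,0,0,0,0],[0,0.44,0,0,0,0],[0,0.44,0,0,0,0]]}}

```text
clock: 1.98
position: [471.1, -42.8, 414.8]
ee_rot: [-0.017, 1.0, -0.0, -0.0]
contact_force: [1.0, -0.4, 0.5]
gripper_width: 85.3
```

Run:
```python
from h import *
s=arm.read_state();print(s["clock"],s["position"],s["ee_rot"],s["contact_force"])
w=shot("wrist","w1"); shot("side","s1");shot("scene","sc1")
big=cv2.resize(w[2],(800,600));
```

```text
1.9833 [471.14469588 -42.80101052 414.78454068] [-1.72777991e-02  9.99850721e-01 -1.16324794e-04 -4.35713600e-06] [ 0.97100499 -0.38790048  0.52701546]
```

View pics/w1.png

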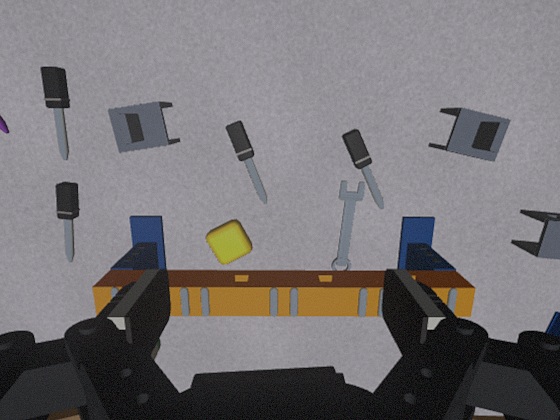

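View pics/sc1.png

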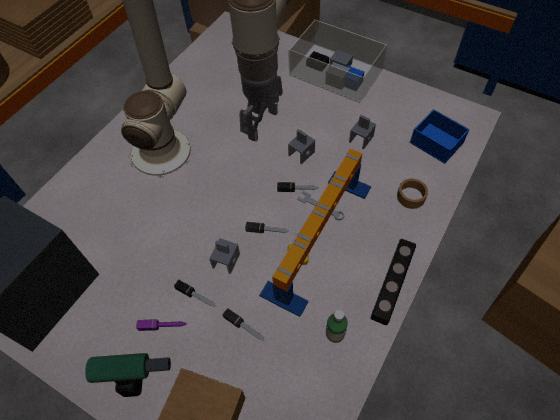

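Run:
```python
from h import *
im=load("wrist")[2]
for i,(x0,y0,x1,y1) in enumerate([(90,255,290,325),(280,255,480,325),(30,50,190,170),(400,80,560,270),(30,170,290,270),(220,110,400,280)]):
    o=im[y0:y1,x0:x1]; f=min(800/(x1-x0),600/(y1-y0)); o=cv2.resize(o,None,fx=f,fy=f,interpolation=cv2.INTER_CUBIC)
    o=np.clip(o.astype(float)*1.4,0,255).astype(np.uint8)
    cv2.imwrite(f"pics/w1_{i}.png",o); print(i,x0,y0,f)
a=cv2.imread("pics/w1_0.png");b=cv2.imread("pics/w1_1.png"); cv2.imwrite("pics/w1_b.png",np.vstack([a,b]))
```

```text
0 90 255 4.0
1 280 255 4.0
2 30 50 5.0
3 400 80 3.1578947368421053
4 30 170 3.076923076923077
5 220 110 3.5294117647058822
```

View pics/w1_b.png

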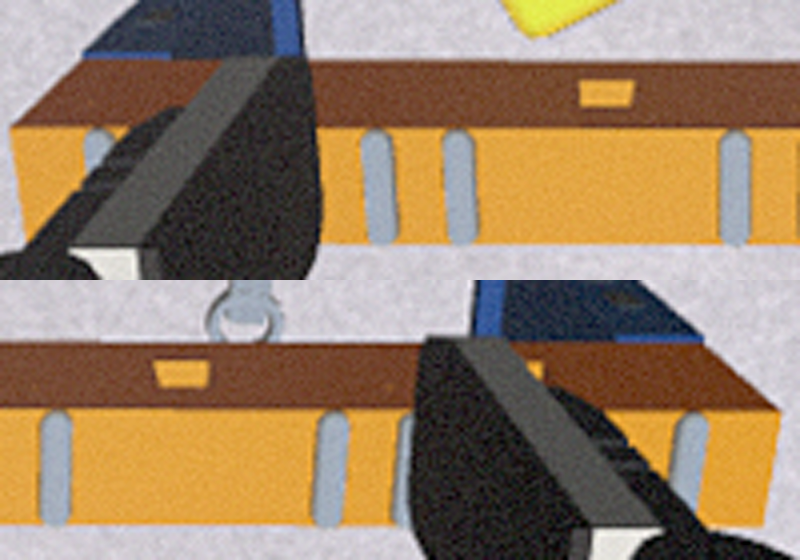

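View pics/w1_2.png

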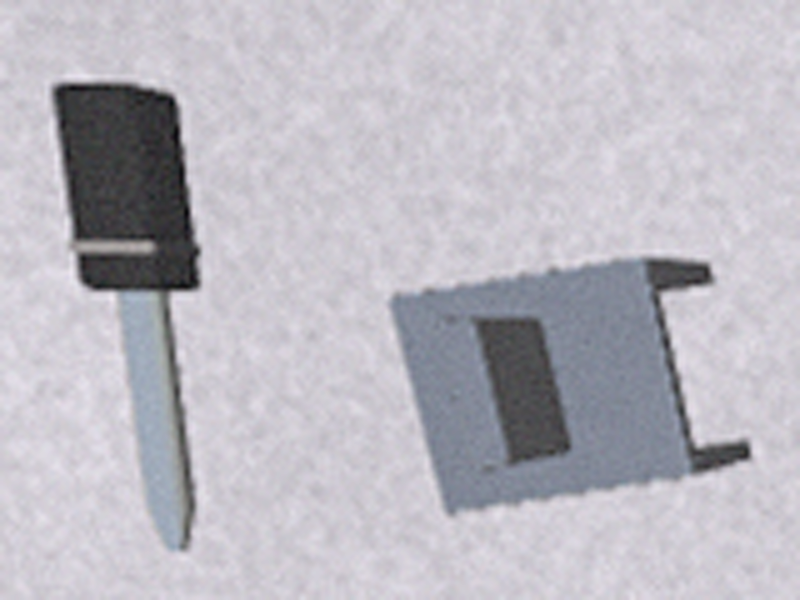

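View pics/w1_3.png

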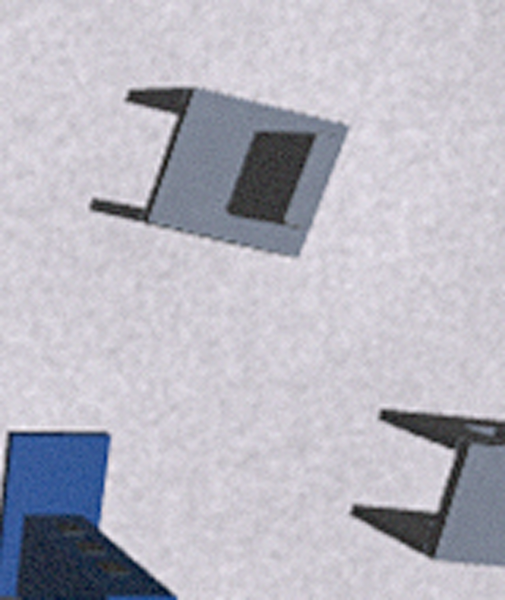

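Run:
```python
from h import *
W=load("wrist")
g=lambda x0,y0,f:(lambda p:(x0+p[0]/f,y0+p[1]/f))
a=g(90,255,4);b=g(280,255,4)
for p in [a((12,126)),b((780,130)),b((767,244))]: print("corner",onz(W,p,160).round(1))
for p in [a((377,187)),a((459,187)),a((734,187)),b((55,188)),b((330,188)),b((686,188))]: print("rib",onz(W,p,164).round(1))
def sad(P):
    Q=np.array([onz(W,p,63) for p in P]); c=Q.mean(0); n=np.roll(Q,-1,0)-Q
    print("saddle",c.round(1),"edges",np.linalg.norm(n,axis=1).round(1),np.degrees(np.arctan2(n[:,1],n[:,0])).round(1))
s=g(30,50,5); sad([s(p) for p in [(390,298),(645,258),(694,472),(450,514)]])
s=g(400,80,800/253.333);s=g(400,80,3.1579); sad([s(p) for p in [(192,88),(348,126),(298,256),(148,222)]])
S=load("scene");D=load("side")
print(S[1][:3,3])
```

```text
corner [ 615.5 -262.1  160. ]
corner [600.6 206.5 160. ]
corner [640.1 209.7 160. ]
rib [ 630.2 -149.8  164. ]
rib [ 629.3 -124.6  164. ]
rib [626.4 -40.1 164. ]
rib [625.9 -15.2 164. ]
rib [623.   69.3 164. ]
rib [619.2 178.7 164. ]
saddle [ 427.9 -228.8   63. ] edges [69.5 56.5 68.9 57.8] [ 100.4   10.6  -78.5 -168.8]
saddle [422.2 230.   63. ] edges [70.1 56.4 69.1 57. ] [  79.2  -10.5 -100.3  170.5]
[ 921.54091485 -665.46334698 1271.82088975]
```

View pics/w1_4.png

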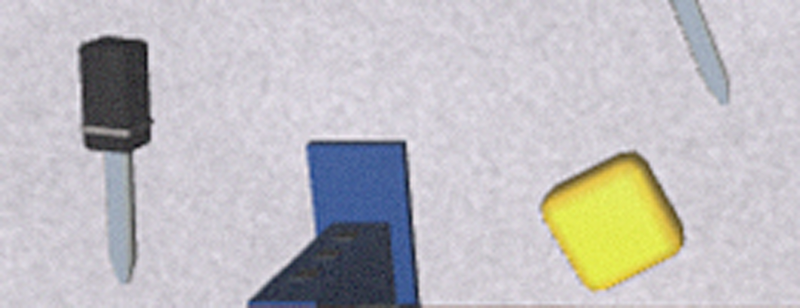

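View pics/w1_5.png

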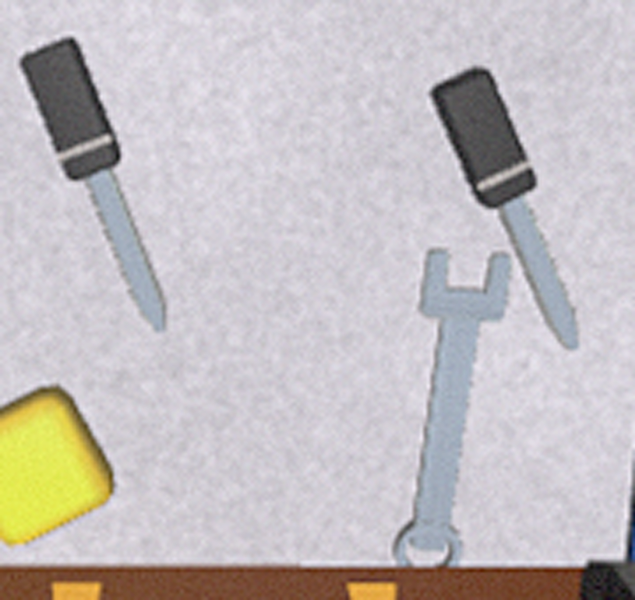

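Run:
```python
from h import *
s=arm.read_state();print(s["clock"],s["position"])
W=load("wrist"); T=W[1]; print("camrel", T[:3,3]-np.array([471.1,-42.8,414.8]))
g=lambda x0,y0,f:(lambda p:(x0+p[0]/f,y0+p[1]/f))
# pins: handle end center top & shoulder
def pin(n,q,h0,h1,tip):
    a,b,t=onz(W,q(h0),24),onz(W,q(h1),24),onz(W,q(tip),12)
    d=t-b; print(n,"back",a.round(),"shoulder",b.round(),"tip",t.round(),"ang",np.degrees(np.arctan2(d[1],d[0])).round(1), np.linalg.norm((b-a)[:2]).round(),np.linalg.norm(d[:2]).round())
q=g(220,110,3.5294)
pin("P2",q,(47,50),(88,172),(162,330)); pin("P3",q,(459,82),(505,198),(573,348))
q=g(30,170,3.0769); pin("P1",q,(101,43),(108,146),(125,282))
q=g(30,50,5); pin("P0",q,(107,90),(126,285),(178,550))
# saddle C from scene/side
S=load("scene");D=load("side")
print(tri([(S,(160+690/3.3333,100+90/3.3333)),(D,(180+78/3.3333,200+460/3.3333))]))
```

```text
2.1333 [471.18503179 -43.25033165 414.64568014]
camrel [-67.79346288  -2.04634096 143.09637806]
P2 back [ 420. -106.   24.] shoulder [470. -89.  24.] tip [540. -56.  12.] ang 24.9 52.0 78.0
P3 back [427.  64.  24.] shoulder [475.  88.  24.] tip [542. 128.  12.] ang 30.7 53.0 79.0
P1 back [ 518. -364.   24.] shoulder [ 571. -368.   24.] tip [ 650. -375.   12.] ang -5.4 53.0 80.0
P0 back [ 353. -360.   24.] shoulder [ 405. -361.   24.] tip [ 483. -363.   12.] ang -1.1 52.0 77.0
(array([574.40976498, 392.50317277,  55.55065648]), [array([-2.2,  0.2]), array([-2.8,  0.1])])
```

>>> {"method": "step_arm", "body": {"series": [[-0.108,-0.464,-0.3,0,0,0.099],[-0.108,-0.464,-0.6,0,0,0.099],[-0.108,-0.464,-0.6,0,0,0.099],[-0.108,-0.464,-0.6,0,0,0.099],[-0.108,-0.464,-0.6,0,0,0.099],[-0.108,-0.464,-0.6,0,0,0.099],[-0.108,-0.464,-0.6,0,0,0.099],[-0.108,-0.464,-0.6,0,0,0.099],[-0.108,-0.464,-0.6,0,0,0.099],[-0.108,-0.464,-0.6,0,0,0.099],[-0.108,-0.464,-0.6,0,0,0.099]]}}

```text
clock: 3.05
position: [428.9, -228.3, 175.9]
ee_rot: [-0.095, 0.995, -0.001, 0.001]
contact_force: [-0.7, 0.1, -0.1]
gripper_width: 85.2
```

Run:
```python
from h import *
s=arm.read_state();print(s["clock"],s["position"],R.from_quat(s["ee_rot"]).as_matrix()[:,1])
w=shot("wrist","w2")
```

```text
3.05 [ 428.9074589  -228.26743311  175.93827322] [-0.18914475  0.98194835 -0.00130473]
```

View pics/w2.png

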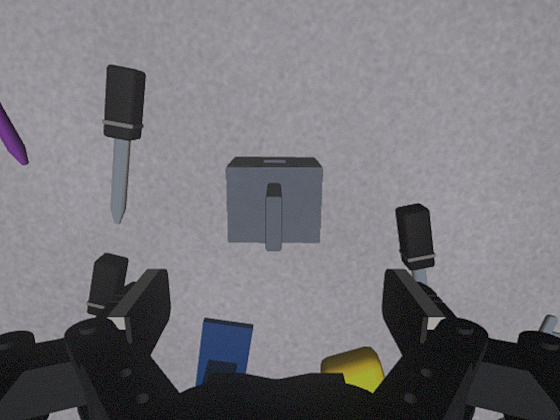

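Run:
```python
from h import *
W=load("wrist"); s=arm.read_state(); Rm=R.from_quat(s["ee_rot"]).as_matrix(); p=s["position"]
Q=np.array([onz(W,q,63) for q in [(227.5,167),(322,167),(321,242),(228,242)]])
print(Q.round(1),Q.mean(0)); print("tool rel",((Q-p)@Rm).round(1), ((Q.mean(0)-p)@Rm).round(1))
print("fin",[((onz(W,q,109)-p)@Rm).round(1) for q in [(265.5,195),(282,195),(265.5,250),(282,250)]])
im=W[2][140:270,200:350]; cv2.imwrite("pics/w2c.png",cv2.resize(np.clip(im*1.4,0,255).astype(np.uint8),None,fx=4.6,fy=4.6,interpolation=cv2.INTER_CUBIC))
```

```text
[[ 405.5 -268.    63. ]
 [ 392.6 -201.4   63. ]
 [ 448.6 -189.4   63. ]
 [ 462.  -258.9   63. ]] [ 427.18581431 -229.42702155   63.        ]
tool rel [[ 31.3 -34.7 113.3]
 [ 31.2  33.1 113.2]
 [-26.   34.3 113.4]
 [-26.  -36.5 113.5]] [  2.7  -0.9 113.3]
fin [array([21. , -6.3, 67.3]), array([21. ,  3.7, 67.3]), array([-14.4,  -6.6,  67.4]), array([-14.4,   3.8,  67.4])]
```

View pics/w2c.png

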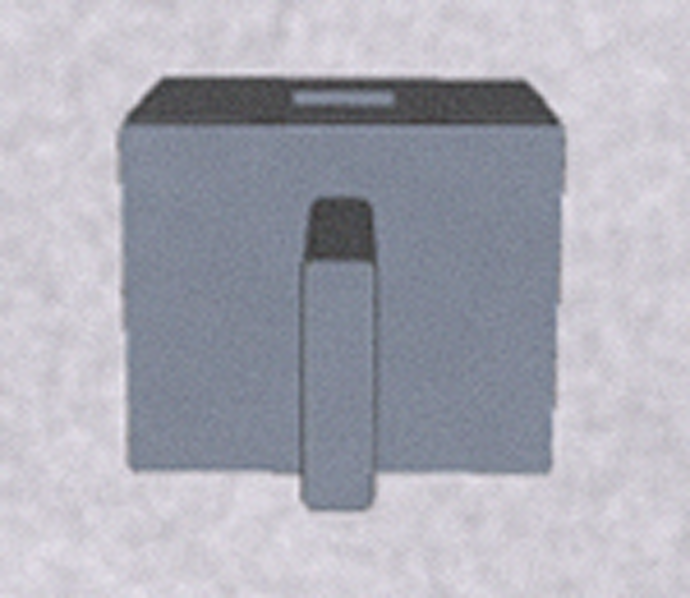

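>>> {"method": "step_arm", "body": {"series": [[-0.007,-0.004,-0.1,0,0,0],[-0.007,-0.004,-0.2,0,0,0],[-0.007,-0.004,-0.24,0,0,0],[-0.007,-0.004,-0.262,0,0,0],[-0.007,-0.004,-0.262,0,0,0],[-0.007,-0.004,-0.262,0,0,0],[-0.007,-0.004,-0.262,0,0,0]]}}

```text
clock: 3.68
position: [427.1, -229.4, 71.9]
ee_rot: [-0.096, 0.995, -0.001, 0.002]
contact_force: [-0.4, 0.1, 0.0]
gripper_width: 85.7
```

>>> {"method": "step_arm", "body": {"series": [[0,0,0,0,0,0],[0,0,0,0,0,0],[0,0,0,0,0,0],[0,0,0,0,0,0],[0,0,0,0,0,0],[0,0,0,0,0,0],[0,0,0,0,0,0],[0,0,0,0,0,0],[0,0,0,0,0,0],[0,0,0,0,0,0]], "jaw": -1}}

```text
clock: 4.52
position: [425.1, -229.3, 69.9]
ee_rot: [-0.095, 0.995, 0.0, -0.0]
contact_force: [-0.4, -0.2, -0.6]
gripper_width: 9.7
```

>>> {"method": "step_arm", "body": {"series": [[0,0,0.1,0,0,0],[0,0,0.2,0,0,0],[0,0,0.3,0,0,-0.05],[0.05,0.02,0.4,0,0,-0.1],[0.518,0.093,0.475,0,0,-0.1005],[0.518,0.093,0.475,0,0,-0.1005],[0.518,0.093,0.475,0,0,-0.1005],[0.518,0.093,0.475,0,0,-0.1005],[0.518,0.093,0.475,0,0,-0.1005],[0.518,0.093,0.475,0,0,-0.1005],[0.518,0.093,0.475,0,0,-0.1005],[0.518,0.093,0.475,0,0,-0.1005]]}}

```text
clock: 5.52
position: [631.3, -191.8, 258.2]
ee_rot: [-0.016, 1.0, 0.0, -0.002]
contact_force: [-0.6, -0.1, -2.9]
gripper_width: 9.2
```

Run:
```python
from h import *
s=arm.read_state();print(s["clock"],s["position"],R.from_quat(s["ee_rot"]).as_matrix()[:,1],s["contact_force"],s["gripper_width"])
w=shot("wrist","w3"); shot("scene","sc3",(220,160,400,295)); shot("side","sd3",(180,100,340,220))
s=arm.read_state();print(s["clock"],s["position"])
```

```text
5.5167 [ 631.31009574 -191.82702814  258.24865482] [-0.03288575  0.9994586   0.00101514] [-0.62535355 -0.08973642 -2.86866524] 9.155700578725288
crop sc3 pixel =  220 160 + p / 4.444
crop sd3 pixel =  180 100 + p / 5.0
5.6667 [ 631.15070419 -192.33295713  259.91090974]
```

View pics/w3.png

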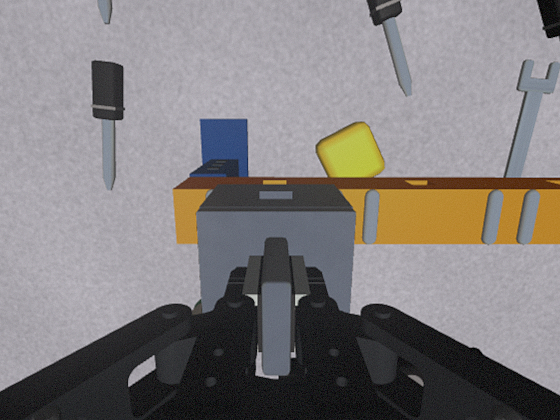

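View pics/sc3.png

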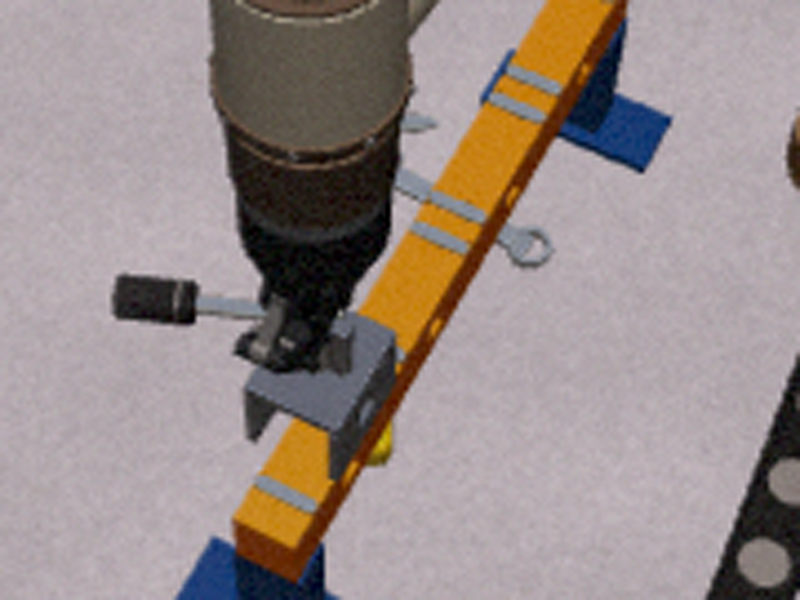

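View pics/sd3.png

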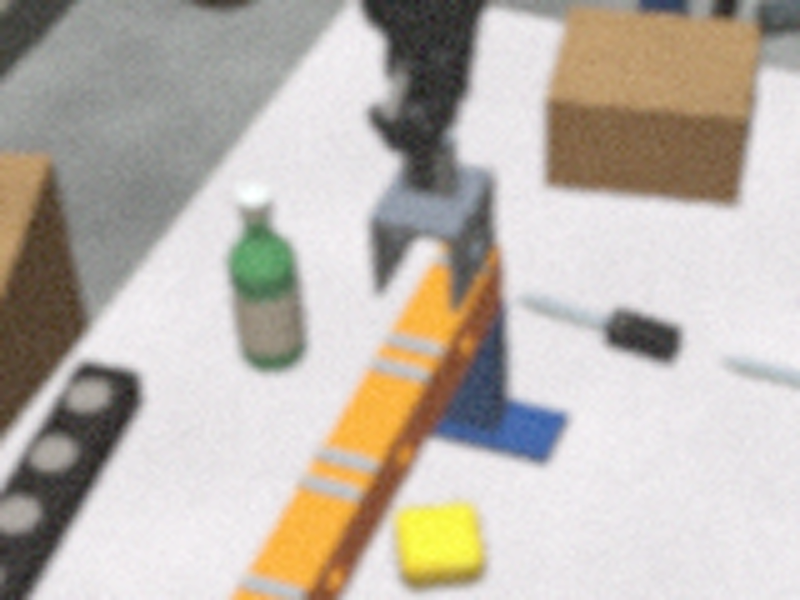

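Run:
```python
from h import *
im=load("wrist")[2]
o=im[165:265,160:400]; cv2.imwrite("pics/w3c.png",cv2.resize(np.clip(o*1.4,0,255).astype(np.uint8),None,fx=3.333,fy=3.333,interpolation=cv2.INTER_CUBIC))
o=im[165:265,340:560]; cv2.imwrite("pics/w3d.png",cv2.resize(np.clip(o*1.4,0,255).astype(np.uint8),None,fx=3.5,fy=3.5,interpolation=cv2.INTER_CUBIC))
```

```text
(no output)
```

View pics/w3c.png

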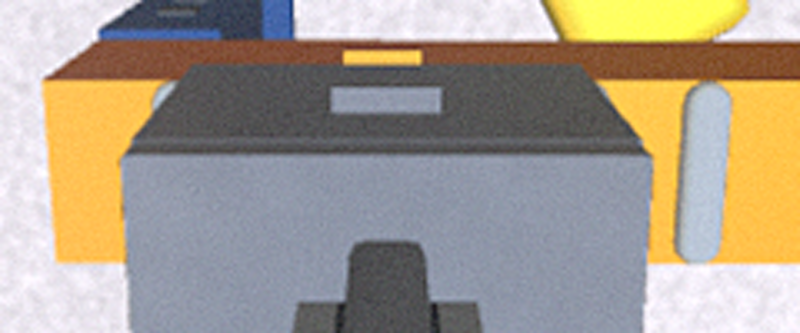

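View pics/w3d.png

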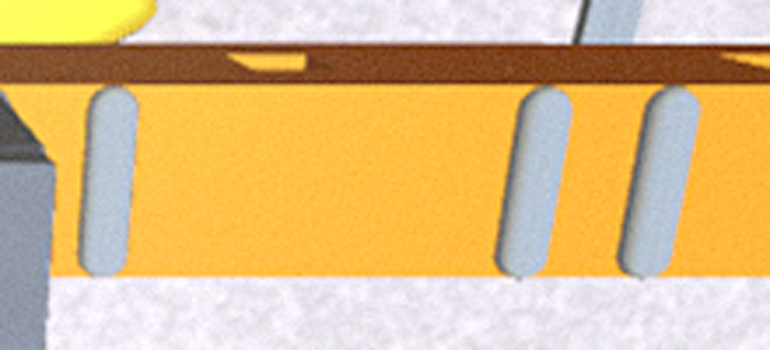

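```bash
cat > align.py <<'E'
from h import *
W=load("wrist"); s=arm.read_state(); Rm=R.from_quat(s["ee_rot"]).as_matrix(); p=np.array([631.3,-191.9,258.3])
def t(q,z,n): 
    X=onz(W,q,z); print(n,X.round(1),((X-p)@Rm).round(1))
z0=p[2]-70
t((173.5,188.4),160,"beam near L end"); t((394,189.2),160,"beam near at right")
t((177.1,243.6),160,"beam far L end"); t((370,243.9),160,"far")
t((370.9,216.6),165,"rib R mid")
t((372.5,190.5),162,"rib near end")
t((197.2,211.5),z0+63,"plate L");t((355.3,211.5),z0+63,"plate R")
t((216.1,184.8),z0,"foot L");t((334.6,184.8),z0,"foot R")
t((274.6,182.4),141,"beam hole");t((275.8,195),z0+30,"sadd hole")
E
python3 align.py
```

```text
beam near L end [ 615.1 -262.5  160. ] [ 18.4 -70.   98.3]
beam near at right [ 610.7 -110.7  160. ] [17.8 81.8 98.3]
beam far L end [ 655.4 -261.6  160. ] [-21.9 -70.5  98.3]
far [ 651.2 -123.1  160. ] [-22.2  68.1  98.3]
rib R mid [ 629.4 -126.   165. ] [-0.4 65.9 93.3]
rib near end [ 611.7 -125.9  162. ] [17.4 66.5 96.3]
plate L [ 605.7 -226.7  251.3] [ 26.7 -33.9   7. ]
plate R [ 603.5 -157.8  251.3] [26.7 35.   7. ]
foot L [ 606.  -228.5  188.3] [ 26.4 -35.8  70. ]
foot R [ 603.7 -156.7  188.3] [26.4 36.  70. ]
beam hole [ 612.2 -193.   141. ] [ 19.1  -0.5 117.3]
sadd hole [ 604.6 -192.4  218.3] [26.7  0.3 40. ]
```

>>> {"method": "step_arm", "body": {"series": [[0,-0.002,-0.03,0,0,0],[0,-0.002,-0.06,0,0,0],[0,-0.002,-0.09,0,0,0],[0,-0.002,-0.12,0,0,0],[0,-0.002,-0.14,0,0,0],[0,-0.002,-0.16,0,0,0],[0,-0.002,-0.18,0,0,0],[0,-0.002,-0.19,0,0,0],[0,-0.002,-0.2,0,0,0],[0,-0.002,-0.2,0,0,0]]}}

```text
clock: 6.5
position: [632.1, -192.8, 179.2]
ee_rot: [-0.016, 1.0, 0.0, -0.001]
contact_force: [-0.1, 0.8, -3.2]
gripper_width: 9.3
```

>>> {"method": "step_arm", "body": {"series": [[0,0,-0.005,0,0,0],[0,0,-0.01,0,0,0],[0,0,-0.012,0,0,0],[0,0,-0.012,0,0,0],[0,0,-0.012,0,0,0]]}}

```text
clock: 6.92
position: [632.5, -192.9, 175.3]
ee_rot: [-0.017, 1.0, -0.0, 0.0]
contact_force: [0.3, 0.0, -2.7]
gripper_width: 9.3
```

Run:
```python
from h import *
s=arm.read_state();print(s["clock"],s["position"],s["contact_force"],s["wrist_torque"])
w=shot("wrist","w4"); shot("scene","sc4",(220,200,360,305));
```

```text
6.9167 [ 632.47713051 -192.90361718  175.28816236] [ 0.30411149  0.01930977 -2.68617116] [-0.01421396  0.01254952  0.04842951]
crop sc4 pixel =  220 200 + p / 5.714
```

View pics/w4.png

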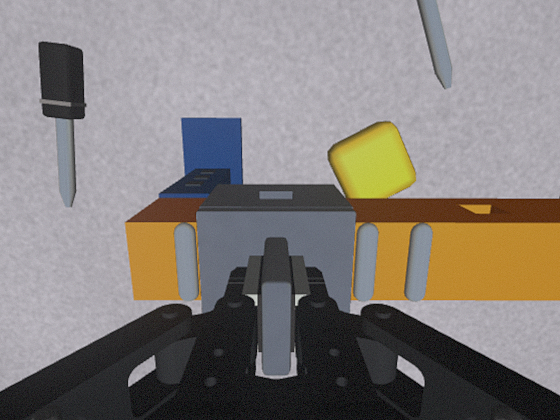

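View pics/sc4.png

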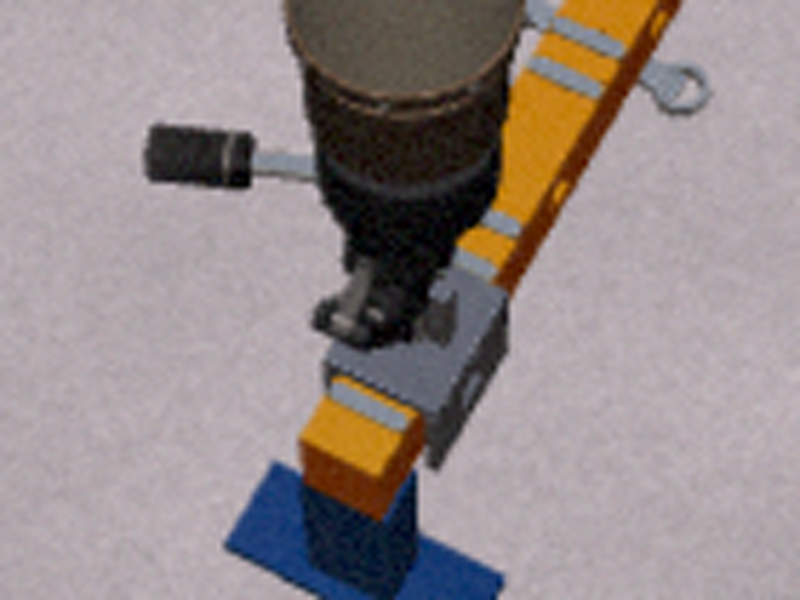

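>>> {"method": "step_arm", "body": {"series": [[0,0,-0.003,0,0,0],[0,0,-0.005,0,0,0],[0,0,-0.005,0,0,0],[0,0,-0.005,0,0,0]]}}

```text
clock: 7.35
position: [632.7, -193.0, 174.8]
ee_rot: [-0.017, 1.0, -0.0, 0.001]
contact_force: [-3.1, 0.7, 6.2]
gripper_width: 9.5
```

>>> {"method": "step_arm", "body": {"series": [[0,0,0,0,0,0],[0,0,0,0,0,0],[0,0,0,0,0,0],[0,0,0,0,0,0],[0,0,0,0,0,0],[0,0,0.1,0,0,0],[0,0,0.2,0,0,0],[0,0,0.3,0,0,0],[-0.1,0.05,0.4,0,0,0],[-0.2,0.1,0.4,0,0,0],[-0.2,0.1,0.4,0,0,0],[-0.2,0.1,0.4,0,0,0]], "jaw": 0}}

```text
clock: 8.35
position: [550.2, -151.9, 336.5]
ee_rot: [-0.017, 1.0, 0.0, 0.002]
contact_force: [-0.1, 0.1, 0.6]
gripper_width: 42.9
```

Run:
```python
from h import *
s=arm.read_state();print(s["clock"],s["position"],s["contact_force"],s["gripper_width"])
w=shot("wrist","w5"); shot("side","sd5",(190,110,350,230)); shot("scene","sc5",(130,200,360,370))
```

```text
8.35 [ 550.19160013 -151.89938747  336.53894414] [-0.13948836  0.06047548  0.57192663] 42.87485119049593
crop sd5 pixel =  190 110 + p / 5.0
crop sc5 pixel =  130 200 + p / 3.478
```

View pics/w5.png

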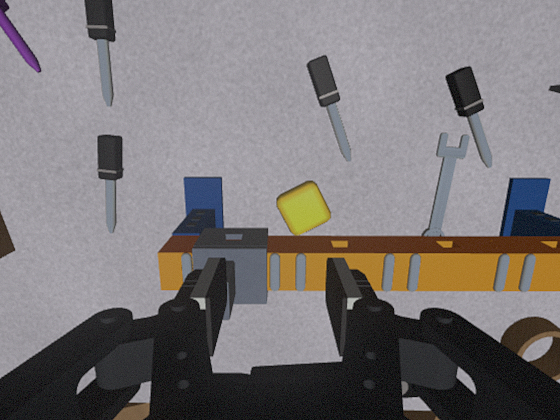

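View pics/sd5.png

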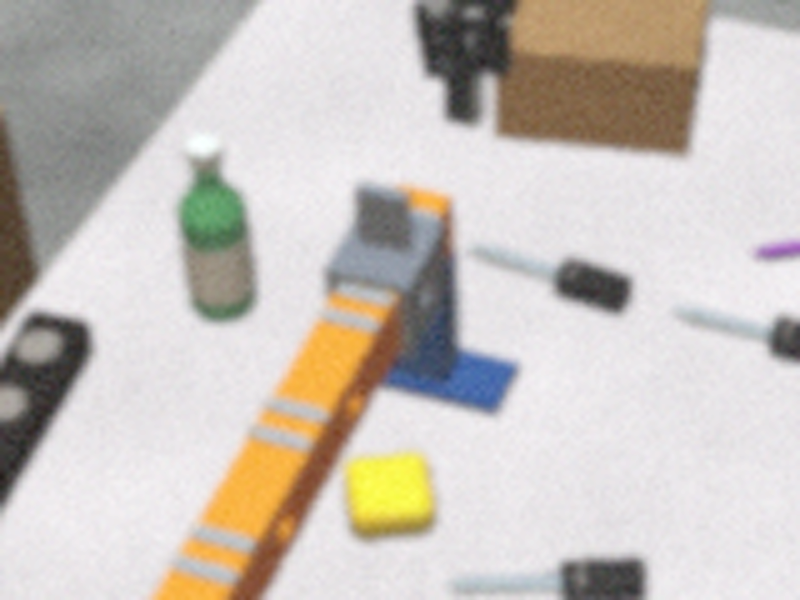

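Run:
```python
from h import *
im=load("wrist")[2]
o=im[120:240,60:220]; cv2.imwrite("pics/w5c.png",cv2.resize(np.clip(o*1.4,0,255).astype(np.uint8),None,fx=5,fy=5,interpolation=cv2.INTER_CUBIC))
```

```text
(no output)
```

View pics/w5c.png

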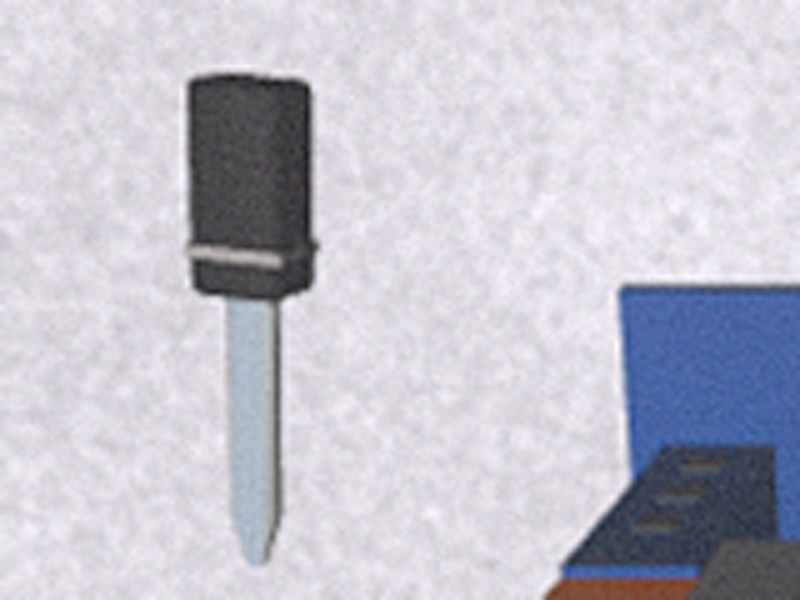

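Run:
```python
from h import *
W=load("wrist"); q=lambda p:(60+p[0]/5,120+p[1]/5)
a=onz(W,q((236,82)),24);b=onz(W,q((241,288)),24);c=onz(W,q((252,340)),12);d=onz(W,q((257,563)),12)
l=[onz(W,q(p),24) for p in [(190,250),(283,261)]]
print(a,b,c,d,l)
A=lambda u,v:np.degrees(np.arctan2(*(v-u)[1::-1]))
print(A(a,b),A(c,d),A(b,d),np.linalg.norm(b-a),A(l[0],l[1]))
print(arm.read_state()["position"])
```

```text
[ 518.76887744 -363.47131038   24.        ] [ 570.95657701 -367.1143772    24.        ] [ 587.28718174 -371.11725624   12.        ] [ 650.28451363 -375.53528199   12.        ] [array([ 561.51934241, -379.24986823,   24.        ]), array([ 563.55378428, -355.6811623 ,   24.        ])]
-3.9931687089047005 -4.011605692722631 -6.05943126014121 52.31470082100907 85.06647888955888
[ 552.59169998 -152.85413776  333.0221429 ]
```

>>> {"method": "step_arm", "body": {"series": [[-0.046,-0.2,-0.1,0,0,-0.071],[-0.046,-0.4,-0.2,0,0,-0.071],[-0.046,-0.533,-0.4,0,0,-0.071],[-0.046,-0.533,-0.6,0,0,-0.071],[-0.046,-0.533,-0.69,0,0,-0.071],[-0.046,-0.533,-0.69,0,0,-0.071],[-0.046,-0.533,-0.69,0,0,-0.071],[-0.046,-0.533,-0.69,0,0,-0.071],[-0.046,-0.533,-0.69,0,0,-0.071],[-0.046,-0.533,-0.69,0,0,-0.071],[-0.046,-0.533,-0.69,0,0,-0.071],[-0.046,-0.533,-0.69,0,0,-0.071]], "jaw": 0.5}}

```text
clock: 9.5
position: [535.1, -366.6, 57.5]
ee_rot: [0.039, 0.999, -0.0, 0.0]
contact_force: [0.4, 0.3, 0.8]
gripper_width: 64.2
```

Run:
```python
from h import *
s=arm.read_state();print(s["clock"],s["position"],s["ee_rot"],s["gripper_width"])
w=shot("wrist","w6")
```

```text
9.5 [ 535.08039815 -366.60396112   57.50320809] [ 3.90377435e-02  9.99237557e-01 -4.65587772e-04  3.76559780e-04] 64.22937127051539
```

View pics/w6.png

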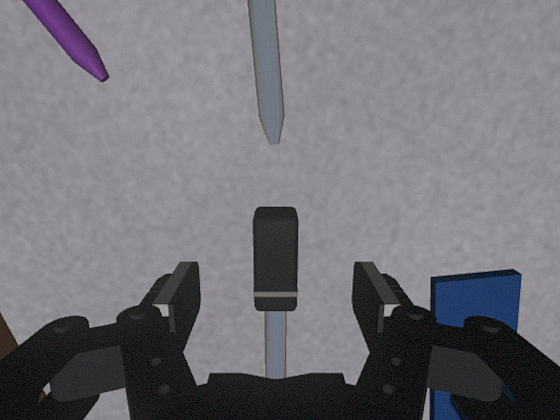

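Run:
```python
from h import *
W=load("wrist"); s=arm.read_state(); Rm=R.from_quat(s["ee_rot"]).as_matrix(); p=s["position"]
for q,z in [((276,208),24),((276,308),24),((254,270),24),((298,270),24),((276,340),18),((276,370),18)]: print(((onz(W,q,z)-p)@Rm).round(1))
```

```text
[21.9  0.1 34.6]
[-35.5   0.1  34.7]
[-12.6 -11.7  34.7]
[-12.6  11.9  34.7]
[-60.2   0.1  40.8]
[-81.1   0.1  40.9]
```

>>> {"method": "step_arm", "body": {"series": [[-0.011,0.001,-0.05,0,0,0],[-0.011,0.001,-0.1,0,0,0],[-0.011,0.001,-0.12,0,0,0],[-0.011,0.001,-0.13,0,0,0],[-0.011,0.001,-0.13,0,0,0],[-0.011,0.001,-0.13,0,0,0]]}}

```text
clock: 10.05
position: [530.8, -365.9, 6.6]
ee_rot: [0.039, 0.999, -0.001, 0.001]
contact_force: [-0.5, 0.7, 0.3]
gripper_width: 64.0
```

>>> {"method": "step_arm", "body": {"series": [[0,0,0,0,0,0],[0,0,0,0,0,0],[0,0,0,0,0,0],[0,0,0,0,0,0],[0,0,0,0,0,0],[0,0,0,0,0,0],[0,0,0,0,0,0],[0,0,0,0,0,0]], "jaw": -1}}

```text
clock: 10.72
position: [530.2, -366.0, 6.2]
ee_rot: [0.039, 0.999, -0.0, 0.001]
contact_force: [-0.3, 0.2, 5.5]
gripper_width: 22.5
```

>>> {"method": "step_arm", "body": {"series": [[0,0,0.1,0,0,0],[-0.1,0.05,0.2,0,0,0.02],[-0.15,0.15,0.3075,0,0,0.07],[-0.15,0.25,0.3075,0,0,0.07],[-0.15,0.35,0.3075,0,0,0.07],[-0.15,0.419,0.3075,0,0,0.07],[-0.15,0.419,0.3075,0,0,0.07],[-0.15,0.419,0.3075,0,0,0.07],[-0.15,0.419,0.3075,0,0,0.07],[-0.15,0.419,0.3075,0,0,0.07]]}}

```text
clock: 11.55
position: [469.4, -198.6, 127.6]
ee_rot: [-0.015, 1.0, 0.0, -0.001]
contact_force: [1.2, -0.6, -1.6]
gripper_width: 22.7
```

Run:
```python
from h import *
s=arm.read_state();print(s["clock"],s["position"],s["ee_rot"],s["gripper_width"],s["contact_force"])
w=shot("wrist","w7");shot("scene","sc7",(200,180,360,300)); shot("side","sd7",(190,110,350,230));
s=arm.read_state();print(s["position"])
```

```text
11.55 [ 469.44862939 -198.58372043  127.58318699] [-1.54478654e-02  9.99880540e-01  5.65508994e-05 -5.14800783e-04] 22.694040888838337 [ 1.23575689 -0.6042145  -1.60753815]
crop sc7 pixel =  200 180 + p / 5.0
crop sd7 pixel =  190 110 + p / 5.0
[ 469.41730735 -199.05128706  127.5064507 ]
```

View pics/w7.png

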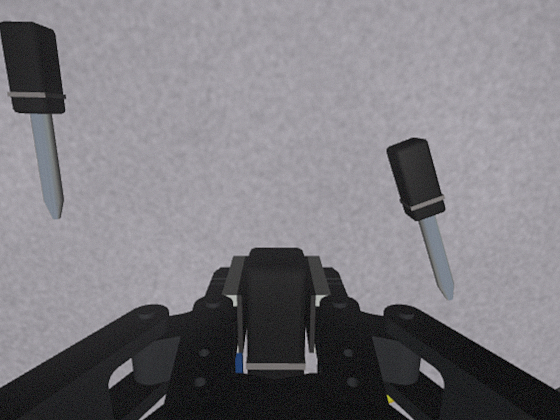

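View pics/sc7.png

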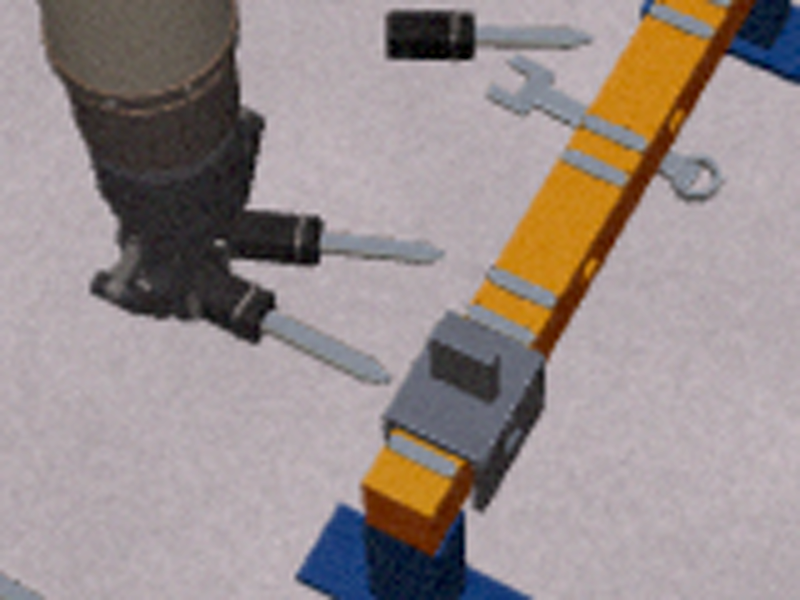

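View pics/sd7.png

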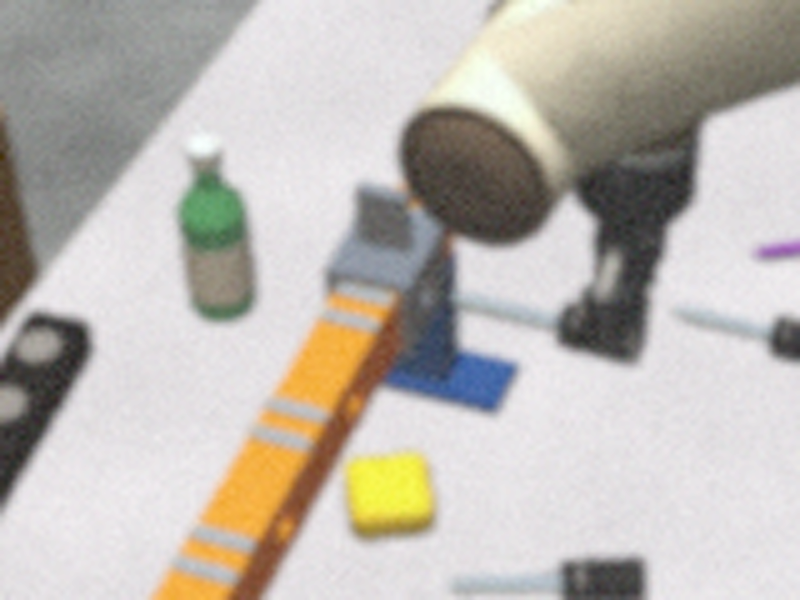

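>>> {"method": "step_arm", "body": {"series": [[0.02,0.002,0.004,0,0,0],[0.04,0.003,0.004,0,0,0],[0.06,0.004,0.004,0,0,0],[0.08,0.004,0.004,0,0,0],[0.09,0.005,0.004,0,0,0],[0.1,0.005,0.004,0,0,0],[0.1,0.005,0.004,0,0,0]]}}

```text
clock: 12.28
position: [510.5, -196.0, 129.5]
ee_rot: [-0.016, 1.0, -0.0, 0.0]
contact_force: [0.4, -0.8, -1.4]
gripper_width: 22.7
```

Run:
```python
from h import *
s=arm.read_state();print(s["clock"],s["position"],s["ee_rot"],s["gripper_width"],s["contact_force"])
shot("scene","sc8",(230,200,340,282)); shot("side","sd8",(240,130,340,205));
s=arm.read_state();print(s["position"])
```

```text
12.2833 [ 510.4894655  -196.03902095  129.51577469] [-1.58959223e-02  9.99873649e-01 -5.76996506e-05  5.61629005e-05] 22.68383729739159 [ 0.36546028 -0.77612994 -1.43147465]
crop sc8 pixel =  230 200 + p / 7.273
crop sd8 pixel =  240 130 + p / 8.0
[ 509.45247226 -195.96176111  129.50554283]
```

View pics/sc8.png

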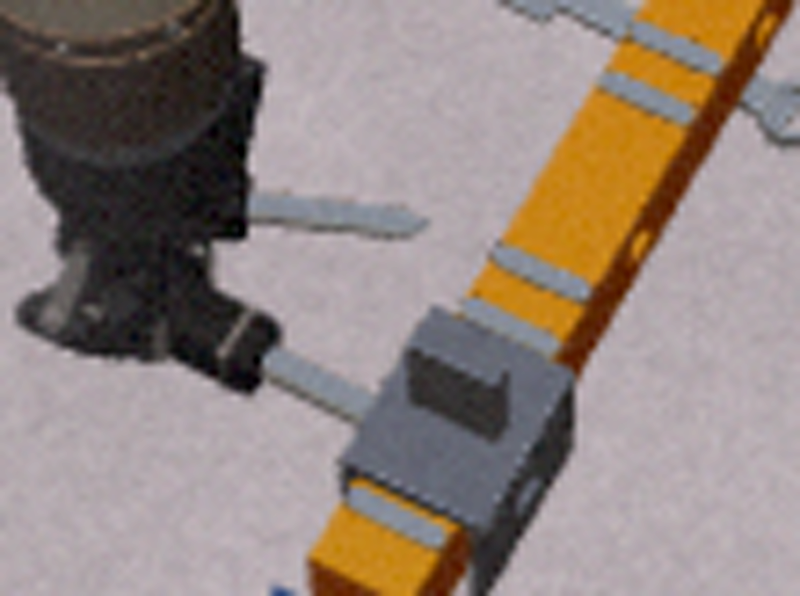

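View pics/sd8.png

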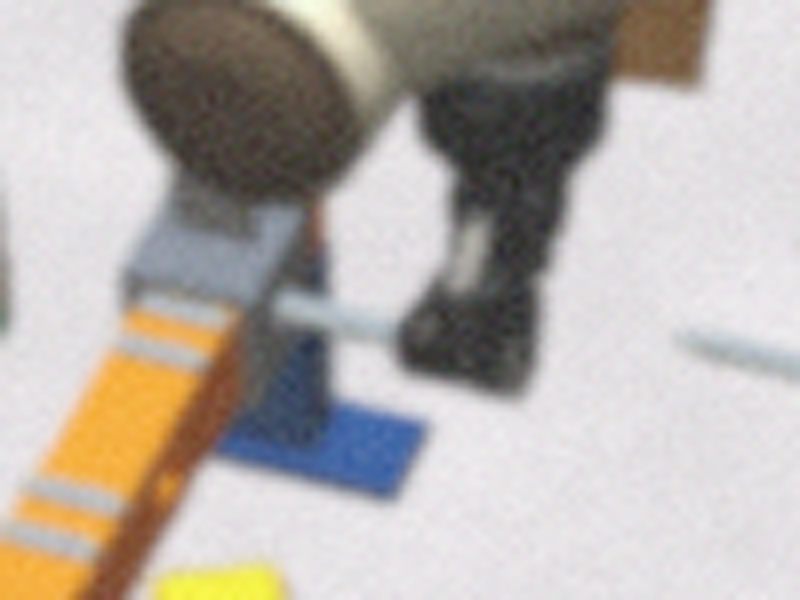

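>>> {"method": "step_arm", "body": {"series": [[0.02,-0.0015,-0.001,0,0,0],[0.04,-0.001,-0.001,0,0,0],[0.06,-0.0005,-0.001,0,0,0],[0.08,0.0,-0.001,0,0,0],[0.1,0.001,-0.001,0,0,0],[0.1,0.001,-0.001,0,0,0]]}}

```text
clock: 12.88
position: [551.6, -195.6, 129.2]
ee_rot: [-0.016, 1.0, -0.0, 0.001]
contact_force: [0.5, 0.4, -1.6]
gripper_width: 22.5
```

>>> {"method": "step_arm", "body": {"series": [[0.01,0.0,0,0,0,0],[0.02,0.001,0,0,0,0],[0.026,0.001,0,0,0,0],[0.026,0.001,0,0,0,0]]}}

```text
clock: 13.22
position: [560.5, -195.3, 129.3]
ee_rot: [-0.016, 1.0, -0.0, 0.0]
contact_force: [0.1, 0.4, -2.0]
gripper_width: 22.6
```

Run:
```python
from h import *
s=arm.read_state();print(s["clock"],s["position"],s["ee_rot"],s["gripper_width"],s["contact_force"],s["wrist_torque"])
shot("scene","sc9",(230,200,340,282)); shot("side","sd9",(240,130,340,205));
s=arm.read_state();print(s["position"])
```

```text
13.2167 [ 560.45501546 -195.28441527  129.32170562] [-1.58058887e-02  9.99875068e-01 -5.86334987e-05  1.36229147e-04] 22.57653524942451 [ 0.13865361  0.44782026 -2.04157892] [ 0.04575424  0.07560232 -0.05063297]
crop sc9 pixel =  230 200 + p / 7.273
crop sd9 pixel =  240 130 + p / 8.0
[ 559.84268382 -195.25812716  129.29154035]
```

View pics/sc9.png

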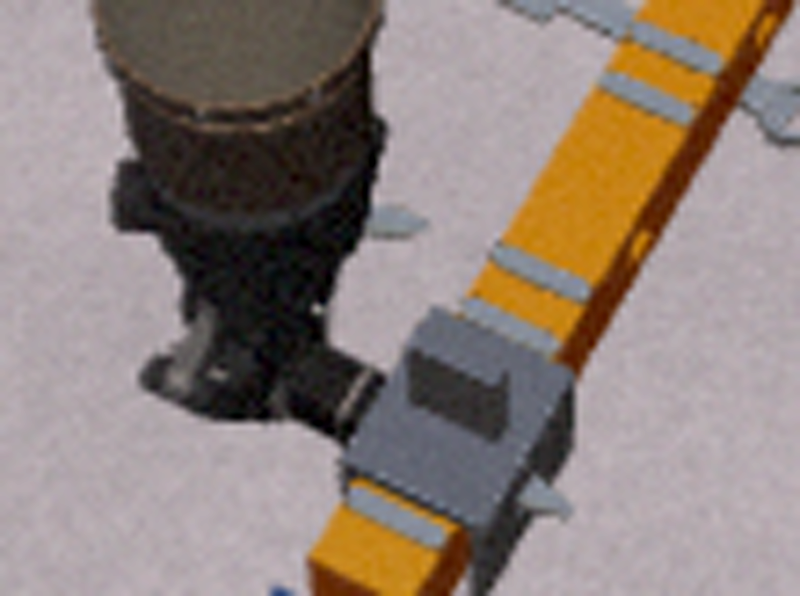

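View pics/sd9.png

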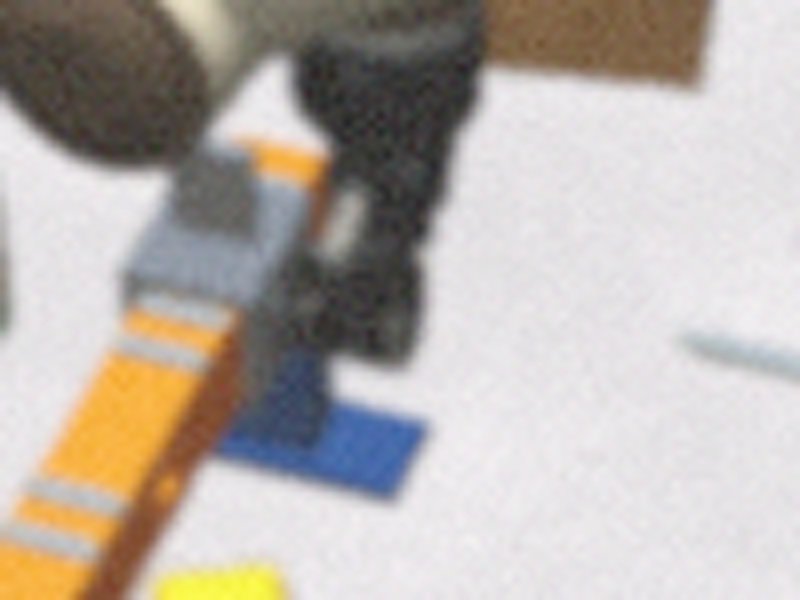

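>>> {"method": "step_arm", "body": {"series": [[0.005,0,0,0,0,0],[0.01,0,0,0,0,0],[0.01,0,0,0,0,0],[0.01,0,0,0,0,0]]}}

```text
clock: 13.65
position: [562.8, -195.3, 129.1]
ee_rot: [-0.016, 1.0, 0.0, -0.001]
contact_force: [-5.1, -0.2, 1.3]
gripper_width: 22.3
```

>>> {"method": "step_arm", "body": {"series": [[0.005,0,0,0,0,0],[0.008,0,0,0,0,0],[0.008,0,0,0,0,0],[0.008,0,0,0,0,0]]}}

```text
clock: 13.98
position: [562.8, -195.3, 128.9]
ee_rot: [-0.015, 1.0, 0.001, -0.005]
contact_force: [-11.3, 0.2, 4.6]
gripper_width: 22.3
```

>>> {"method": "step_arm", "body": {"series": [[-0.006,0,0,0,0,0],[-0.006,0,0,0,0,0],[-0.006,0,0,0,0,0],[-0.006,0,0,0,0,0],[-0.006,0,0,0,0,0],[-0.02,0,0.1,0,0,0],[-0.04,0,0.2,0,0,0],[-0.06,0,0.3,0,0,0],[-0.1,0.1,0.4,0,0,0],[-0.1,0.2,0.45,0,0,0],[-0.1,0.3,0.45,0,0,0],[-0.1,0.4,0.45,0,0,0]], "jaw": 0.3}}

```text
clock: 14.98
position: [528.1, -47.7, 312.0]
ee_rot: [-0.015, 1.0, 0.0, 0.003]
contact_force: [1.1, 0.0, -0.7]
gripper_width: 55.7
```

Run:
```python
from h import *
s=arm.read_state();print(s["clock"],s["position"],s["gripper_width"])
w=shot("wrist","w10");shot("scene","sc10",(230,200,340,282)); shot("side","sd10",(240,130,340,205));
```

```text
14.9833 [528.05219928 -47.73549569 311.95809722] 55.7487269967382
crop sc10 pixel =  230 200 + p / 7.273
crop sd10 pixel =  240 130 + p / 8.0
```

View pics/sd10.png

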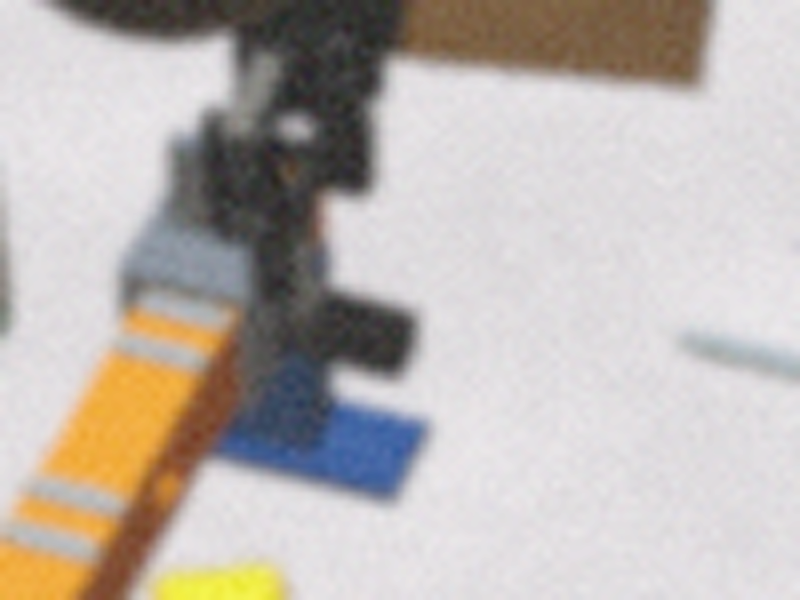

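View pics/w10.png

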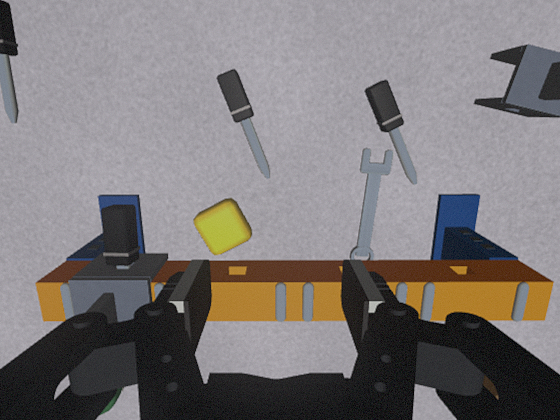

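>>> {"method": "step_arm", "body": {"series": [[-0.02,0.1,0.02,0,0,0],[-0.07,0.3,0.02,0,0,0],[-0.07,0.5,0.02,0,0,0],[-0.07,0.7,0.02,0,0,0],[-0.07,0.9,0.02,0,0,0],[-0.07,0.9,0.02,0,0,0],[-0.07,0.9,0.02,0,0,0],[-0.07,0.9,0.02,0,0,0],[-0.07,0.9,0.02,0,0,0],[-0.07,0.9,0.02,0,0,0],[-0.07,0.9,0.02,0,0,0]], "jaw": 1}}

```text
clock: 16.05
position: [499.7, 311.8, 315.3]
ee_rot: [-0.016, 1.0, -0.001, -0.001]
contact_force: [0.3, -0.9, 0.9]
gripper_width: 85.4
```

Run:
```python
from h import *
s=arm.read_state();print(s["clock"],s["position"],s["gripper_width"])
w=shot("wrist","w11");shot("scene","sc11",(220,160,400,295)); shot("side","sd11",(190,100,350,220));
```

```text
16.05 [499.65236346 311.84206254 315.34834947] 85.39986539358527
crop sc11 pixel =  220 160 + p / 4.444
crop sd11 pixel =  190 100 + p / 5.0
```

View pics/w11.png

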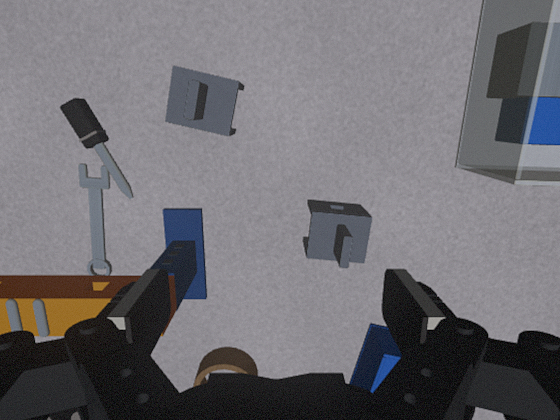

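View pics/sc11.png

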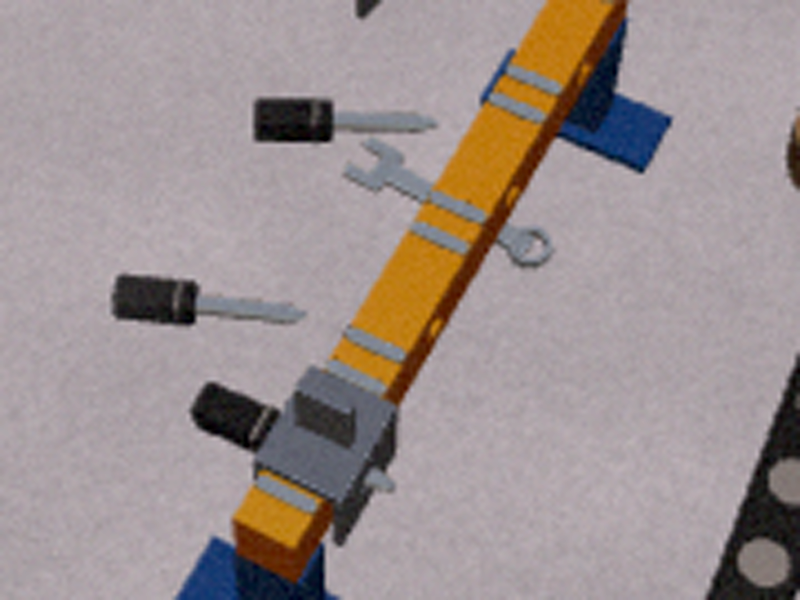

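View pics/sd11.png

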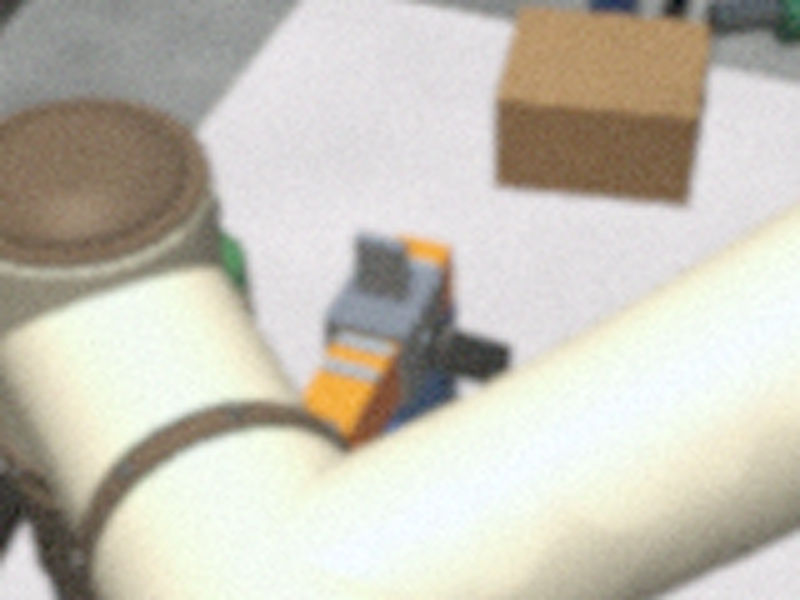

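Run:
```python
from h import *
im=load("wrist")[2]
o=im[190:280,290:390]; cv2.imwrite("pics/w11c.png",cv2.resize(np.clip(o*1.4,0,255).astype(np.uint8),None,fx=6,fy=6,interpolation=cv2.INTER_CUBIC))
```

```text
(no output)
```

View pics/w11c.png

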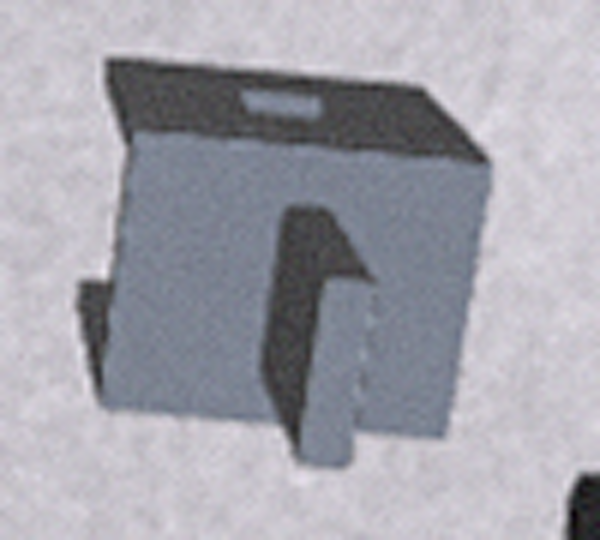

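```bash
cat >> h.py <<'E'
def sad(W,P,z=63):
    Q=np.array([onz(W,p,z) for p in P]); c=Q.mean(0); n=np.roll(Q,-1,0)-Q
    print("saddle",c.round(1),"edges",np.linalg.norm(n,axis=1).round(1),np.degrees(np.arctan2(n[:,1],n[:,0])).round(1)); return c
E
python3 - <<'E'
from h import *
W=load("wrist"); q=lambda p:(290+p[0]/6,190+p[1]/6)
sad(W,[q(p) for p in [(131,133),(491,162),(447,438),(102,408)]])
sad(W,[q(p) for p in [(322,278),(375,282),(351,466),(298,463)]],109)
print(arm.read_state()["position"])
E
```

```text
saddle [569.6 387.8  63. ] edges [69.5 57.4 69.1 56.7] [ 87.1  -2.8 -93.4 177.6]
saddle [569.1 387.6 109. ] edges [ 9.2 34.5  9.4 34.6] [ 87.3  -1.9 -91.6 177.7]
[499.77486695 309.74287322 316.63447537]
```

>>> {"method": "step_arm", "body": {"series": [[0.1,0.1,-0.1,0,0,-0.052],[0.174,0.195,-0.2,0,0,-0.052],[0.174,0.195,-0.3,0,0,-0.052],[0.174,0.195,-0.4,0,0,-0.052],[0.174,0.195,-0.42,0,0,-0.052],[0.174,0.195,-0.42,0,0,-0.052],[0.174,0.195,-0.42,0,0,-0.052],[0.174,0.195,-0.42,0,0,-0.052],[0.174,0.195,-0.42,0,0,-0.052]]}}

```text
clock: 16.95
position: [570.5, 389.5, 153.2]
ee_rot: [0.025, 1.0, 0.002, 0.003]
contact_force: [0.4, 0.0, -0.2]
gripper_width: 85.5
```

Run:
```python
from h import *
s=arm.read_state();print(s["clock"],s["position"],s["ee_rot"])
w=shot("wrist","w12",(180,140,380,290))
```

```text
16.95 [570.54777056 389.47406517 153.17722288] [0.02527131 0.99967445 0.00226832 0.0026849 ]
crop w12 pixel =  180 140 + p / 4.0
```

View pics/w12.png

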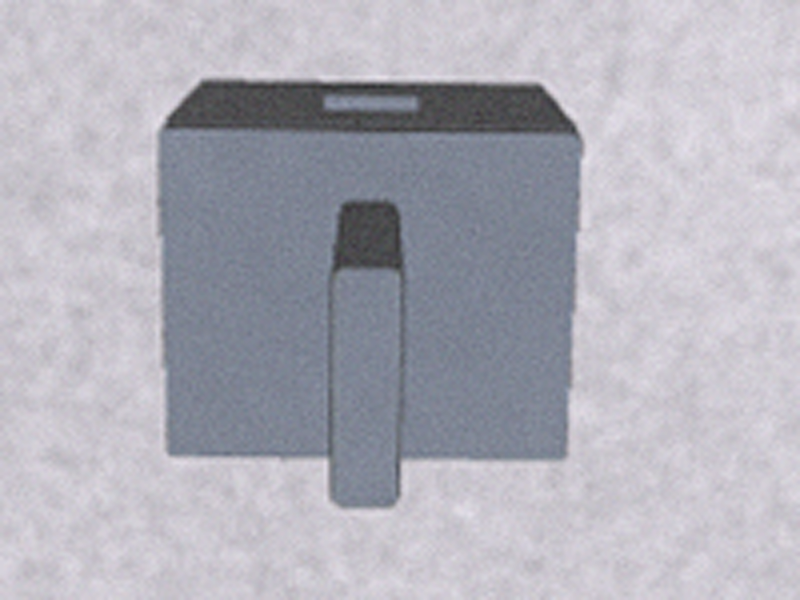

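Run:
```python
from h import *
W=load("wrist"); q=lambda p:(180+p[0]/4,140+p[1]/4); s=arm.read_state(); Rm=R.from_quat(s["ee_rot"]).as_matrix()
c1=sad(W,[q(p) for p in [(162,128),(580,134),(568,459),(167,455)]])
c2=sad(W,[q(p) for p in [(333,265),(401,268),(400,506),(330,506)]],109)
print(s["position"],(c1-s["position"])@Rm,(c2-s["position"])@Rm)
```

```text
saddle [569.4 387.9  63. ] edges [68.6 57.5 70.3 57.6] [ 86.2  -2.8 -93.6 175.5]
saddle [569.  387.6 109. ] edges [ 9.2 35.   9.9 35.4] [ 84.4  -2.9 -93.  175.9]
[570.28187746 389.61824722 153.102512  ] [ 1.2936954  -2.22467223 90.0872336 ] [ 1.4263712  -2.2623396  44.08523163]
```

>>> {"method": "step_arm", "body": {"series": [[-0.002,-0.005,-0.08,0,0,0],[-0.002,-0.005,-0.15,0,0,0],[-0.002,-0.005,-0.19,0,0,0],[-0.002,-0.005,-0.206,0,0,0],[-0.002,-0.005,-0.206,0,0,0],[-0.002,-0.005,-0.206,0,0,0],[-0.002,-0.005,-0.206,0,0,0]]}}

```text
clock: 17.58
position: [569.3, 388.2, 69.1]
ee_rot: [0.025, 1.0, 0.002, 0.002]
contact_force: [0.5, 0.2, -0.2]
gripper_width: 85.5
```

>>> {"method": "step_arm", "body": {"series": [[0,0,0,0,0,0],[0,0,0,0,0,0],[0,0,0,0,0,0],[0,0,0,0,0,0],[0,0,0,0,0,0],[0,0,0,0,0,0],[0,0,0,0,0,0],[0,0,0,0,0,0],[0,0,0,0,0,0]], "jaw": -1}}

```text
clock: 18.33
position: [568.2, 387.3, 66.4]
ee_rot: [0.025, 1.0, 0.0, 0.0]
contact_force: [0.5, 0.5, 0.3]
gripper_width: 9.2
```

>>> {"method": "step_arm", "body": {"series": [[0,0,0.1,0,0,0],[0,0,0.2,0,0,0],[0.02,-0.05,0.3,0,0,0.02],[0.05,-0.15,0.4,0,0,0.0526],[0.132,-0.25,0.475,0,0,0.0526],[0.132,-0.35,0.475,0,0,0.0526],[0.132,-0.45,0.475,0,0,0.0526],[0.132,-0.55,0.475,0,0,0.0526],[0.132,-0.626,0.475,0,0,0.0526],[0.132,-0.626,0.475,0,0,0.0526],[0.132,-0.626,0.475,0,0,0.0526],[0.132,-0.626,0.475,0,0,0.0526]]}}

```text
clock: 19.33
position: [620.6, 135.9, 255.6]
ee_rot: [-0.015, 1.0, 0.0, -0.001]
contact_force: [0.7, 0.0, -1.7]
gripper_width: 9.2
```

Run:
```python
from h import *
s=arm.read_state();print(s["clock"],s["position"],s["ee_rot"],s["gripper_width"])
w=shot("wrist","w13"); w=shot("wrist","w13b",(160,160,440,270))
s=arm.read_state();print(s["clock"],s["position"],s["ee_rot"],s["gripper_width"])
```

```text
19.3333 [620.57332589 135.87134408 255.64890554] [-1.52238016e-02  9.99883912e-01  7.26249774e-05 -6.27496608e-04] 9.228595645698247
crop w13b pixel =  160 160 + p / 2.857
19.4333 [620.66769584 137.58638505 255.55140639] [-1.65334734e-02  9.99863166e-01  3.83747066e-05 -5.40486454e-04] 9.383855347831187
```

View pics/w13.png

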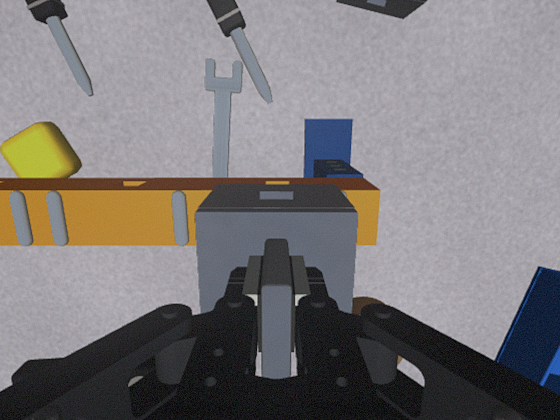

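View pics/w13b.png

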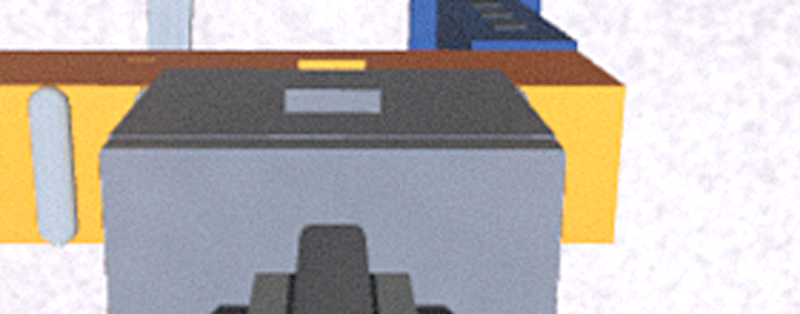

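```bash
cat > al2.py <<'E'
from h import *
W=load("wrist"); s=arm.read_state(); Rm=R.from_quat(s["ee_rot"]).as_matrix(); p=s["position"]
def al(P,gz):
    for n,q,z in P:
        if n[0]=="s": z=p[2]-gz+z
        X=onz(W,q,z); print(n,((X-p)@Rm).round(1))
E
python3 - <<'E'
from al2 import *
q=lambda p:(160+p[0]/2.857,160+p[1]/2.857)
al([("b end",q((626,85)),160),("b far",q((613,243)),160),("b nearL",q((5,86)),160),("rib",q((53,165)),165),("b hole",q((332,64)),140),("s L",q((101,150)),63),("s R",q((565,150)),63),("s hole",q((333,100)),30)],66.4)
E
```

```text
b end [17.7 70.  95.6]
b far [-22.4  69.8  95.5]
b nearL [ 17.7 -78.1  95.6]
rib [ -0.5 -66.7  90.5]
b hole [ 1.910e+01 -1.000e-01  1.156e+02]
s L [ 27.3 -34.6   3.4]
s R [27.2 34.5  3.4]
s hole [27.5  0.  36.4]
```

>>> {"method": "step_arm", "body": {"series": [[0.0015,0,-0.04,0,0,0],[0.0015,0,-0.08,0,0,0],[0.0015,0,-0.11,0,0,0],[0.0015,0,-0.14,0,0,0],[0.0015,0,-0.16,0,0,0],[0.0015,0,-0.18,0,0,0],[0.0015,0,-0.195,0,0,0],[0.0015,0,-0.205,0,0,0],[0.0015,0,-0.21,0,0,0],[0.0015,0,-0.21,0,0,0],[0.0015,0,-0.21,0,0,0]]}}

```text
clock: 20.35
position: [621.8, 136.8, 172.7]
ee_rot: [-0.016, 1.0, 0.0, 0.0]
contact_force: [0.5, -0.6, -2.3]
gripper_width: 9.2
```

>>> {"method": "step_arm", "body": {"series": [[0,0,-0.003,0,0,0],[0,0,-0.005,0,0,0],[0,0,-0.006,0,0,0],[0,0,-0.006,0,0,0]]}}

```text
clock: 20.68
position: [622.0, 136.8, 171.3]
ee_rot: [-0.016, 1.0, 0.0, 0.001]
contact_force: [-1.6, -0.5, 4.8]
gripper_width: 8.9
```

Run:
```python
from h import *
s=arm.read_state();print(s["clock"],s["position"],s["contact_force"])
w=shot("wrist","w14")
```

```text
20.6833 [621.95241234 136.81058998 171.32896221] [-1.59798913 -0.52908537  4.84467844]
```

View pics/w14.png

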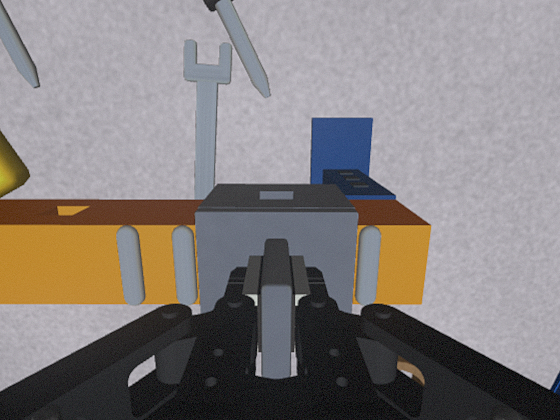

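>>> {"method": "step_arm", "body": {"series": [[0,0,0,0,0,0],[0,0,0,0,0,0],[0,0,0,0,0,0],[0,0,0,0,0,0],[0,0,0.08,0,0,0],[0,0,0.16,0,0,0],[-0.05,0,0.24,0,0,0],[-0.15,-0.05,0.3,0,0,0],[-0.25,-0.1,0.3,0,0,0],[-0.35,-0.17,0.3,0,0,0],[-0.4,-0.17,0.3,0,0,0],[-0.4,-0.17,0.3,0,0,0]], "jaw": 0.3}}

```text
clock: 21.73
position: [455.6, 66.1, 290.2]
ee_rot: [-0.016, 1.0, 0.0, -0.001]
contact_force: [-0.1, 0.7, -0.1]
gripper_width: 55.8
```

Run:
```python
from h import *
s=arm.read_state();print(s["clock"],s["position"],s["ee_rot"],s["contact_force"])
w=shot("wrist","w15");shot("scene","sc15",(220,120,400,255)); 
s=arm.read_state();print(s["clock"],s["position"])
```

```text
21.7333 [455.61076764  66.0879057  290.23390517] [-1.57458018e-02  9.99875523e-01  3.62380646e-04 -9.36408242e-04] [-0.071121    0.72286492 -0.10118323]
crop sc15 pixel =  220 120 + p / 4.444
21.8333 [460.71212664  68.28654276 290.76721599]
```

View pics/w15.png

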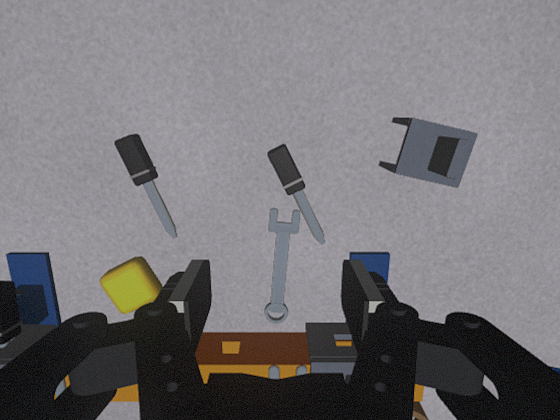

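View pics/sc15.png

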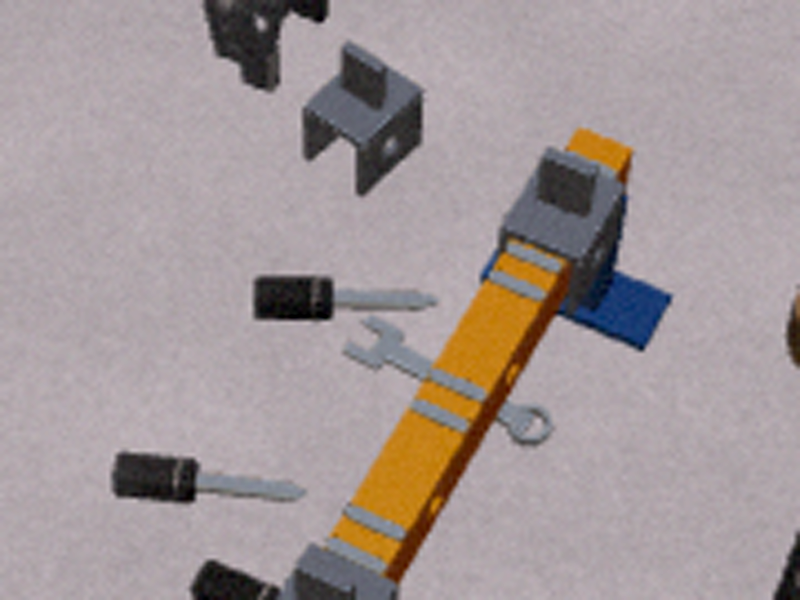

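Run:
```python
from h import *
w=shot("wrist","w16",(250,130,350,255)); s=arm.read_state();print(s["position"])
w=shot("wrist","w16b",(370,105,490,195))
```

```text
crop w16 pixel =  250 130 + p / 4.8
[461.74934023  68.80392585 290.49428852]
crop w16b pixel =  370 105 + p / 6.667
```

View pics/w16.png

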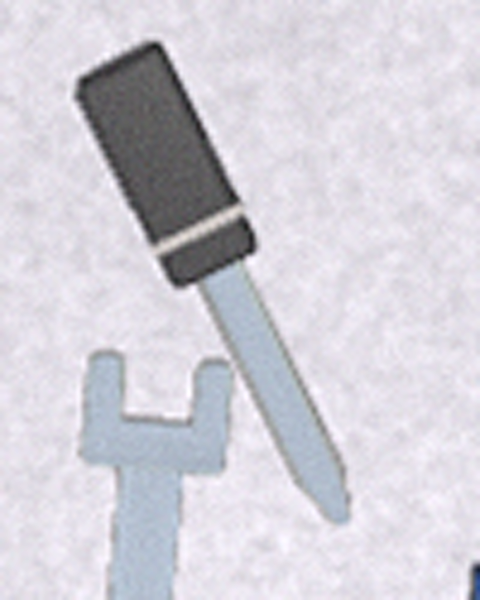

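View pics/w16b.png

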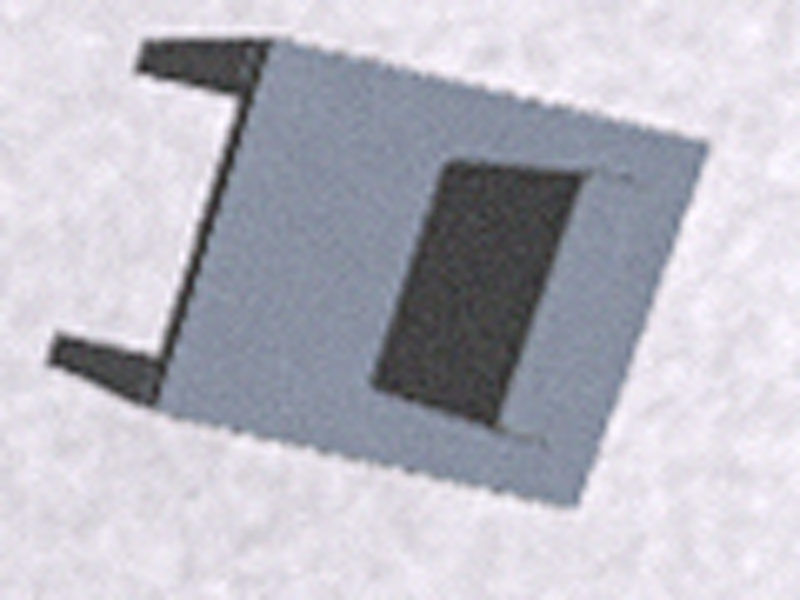

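Run:
```python
from h import *
W=load("wrist"); q=lambda p:(250+p[0]/4.8,130+p[1]/4.8)
A=lambda u,v:np.degrees(np.arctan2(*(v-u)[1::-1]))
a=onz(W,q((118,66)),24);b=onz(W,q((217,267)),24);c=onz(W,q((221,280)),12);d=onz(W,q((340,520)),12)
l=[onz(W,q(p),24) for p in [(155,250),(243,212)]]
print(a,b,c,d);print(A(a,b),A(c,d),A(*l),np.linalg.norm(b-a),np.linalg.norm(d-c))
u=(d-c)/np.linalg.norm(d-c); print("grip",d-u*116, b-(b-a)/np.linalg.norm(b-a)*40)
q=lambda p:(370+p[0]/6.667,105+p[1]/6.667)
sad(W,[q(p) for p in [(275,40),(708,145),(577,507),(157,408)]])
```

```text
[427.42310837  66.71141424  24.        ] [474.70431093  92.25252574  24.        ] [480.35506112  94.15688875  12.        ] [543.00068061 128.18281583  12.        ]
28.377735510402676 28.50856815030535 115.54362774758069 53.73881737228536 71.2898124241587
grip [441.06617392  72.81715548  12.        ] [439.51097779  73.24123167  24.        ]
saddle [422.  230.4  63. ] edges [68.8 56.9 69.4 56.6] [  79.   -10.6 -101.2  168.8]
```

>>> {"method": "step_arm", "body": {"series": [[-0.053,0.011,-0.1,0,0,0.08],[-0.053,0.011,-0.2,0,0,0.15],[-0.053,0.011,-0.3,0,0,0.23],[-0.053,0.011,-0.4,0,0,0.293],[-0.053,0.011,-0.5,0,0,0.293],[-0.053,0.011,-0.575,0,0,0.293],[-0.053,0.011,-0.575,0,0,0.293],[-0.053,0.011,-0.575,0,0,0.293],[-0.053,0.011,-0.575,0,0,0.293],[-0.053,0.011,-0.575,0,0,0.293]], "jaw": 0.4}}

```text
clock: 22.77
position: [442.3, 74.2, 61.7]
ee_rot: [-0.244, 0.97, 0.0, 0.002]
contact_force: [0.1, 0.1, 0.5]
gripper_width: 59.9
```

Run:
```python
from h import *
s=arm.read_state();print(s["clock"],s["position"],s["ee_rot"],s["joints"].round(2))
w=shot("wrist","w17")
```

```text
22.7667 [442.32170538  74.16488617  61.72038439] [-2.44084990e-01  9.69751186e-01  4.50933750e-04  2.22515227e-03] [ 0.53  0.3  -0.64  0.   -0.63 -1.61]
```

View pics/w17.png

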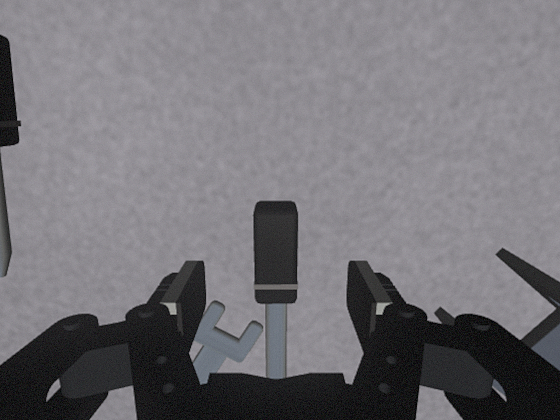

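Run:
```python
from h import *
W=load("wrist"); s=arm.read_state(); Rm=R.from_quat(s["ee_rot"]).as_matrix(); p=s["position"]; print(p)
for q,z in [((276,202),24),((276,302),24),((255,270),24),((298,270),24),((217,303),5),((260,325),5)]: print(((onz(W,q,z)-p)@Rm).round(1))
```

```text
[442.03866581  74.06947445  61.80304215]
[23.1  0.2 37.7]
[-35.2   0.2  38. ]
[-15.5 -11.3  37.9]
[-15.5  12.3  37.9]
[-46.7 -36.6  57. ]
[-62.4  -9.9  57.1]
```

>>> {"method": "step_arm", "body": {"series": [[-0.0105,-0.006,-0.05,0,0,0],[-0.0105,-0.006,-0.1,0,0,0],[-0.0105,-0.006,-0.13,0,0,0],[-0.0105,-0.006,-0.14,0,0,0],[-0.0105,-0.006,-0.14,0,0,0],[-0.0105,-0.006,-0.14,0,0,0]]}}

```text
clock: 23.32
position: [437.1, 71.3, 5.0]
ee_rot: [-0.244, 0.97, 0.0, 0.001]
contact_force: [-0.1, 0.1, 0.4]
gripper_width: 59.9
```

>>> {"method": "step_arm", "body": {"series": [[0,0,0,0,0,0],[0,0,0,0,0,0],[0,0,0,0,0,0],[0,0,0,0,0,0],[0,0,0,0,0,0],[0,0,0,0,0,0],[0,0,0,0,0,0]], "jaw": -1}}

```text
clock: 23.9
position: [436.6, 71.0, 4.9]
ee_rot: [-0.244, 0.97, 0.0, 0.001]
contact_force: [-0.6, 0.5, 6.2]
gripper_width: 22.6
```

>>> {"method": "step_arm", "body": {"series": [[0,0,0.1,0,0,0],[-0.01,0.02,0.2,0,0,-0.05],[0.0,0.08,0.3075,0,0,-0.12],[0.046,0.151,0.3075,0,0,-0.2],[0.046,0.151,0.3075,0,0,-0.293],[0.046,0.151,0.3075,0,0,-0.293],[0.046,0.151,0.3075,0,0,-0.293],[0.046,0.151,0.3075,0,0,-0.293],[0.046,0.151,0.3075,0,0,-0.293],[0.046,0.151,0.3075,0,0,-0.293]]}}

```text
clock: 24.73
position: [453.9, 130.3, 126.3]
ee_rot: [-0.016, 1.0, -0.0, -0.001]
contact_force: [1.0, 0.3, -0.5]
gripper_width: 22.7
```

Run:
```python
from h import *
shot("scene","sc18",(250,120,390,225))
s=arm.read_state();print(s["clock"],s["position"],s["ee_rot"],s["gripper_width"])
print("y want",136.8-(622-s["position"][0])*0.0325)
```

```text
crop sc18 pixel =  250 120 + p / 5.714
24.7833 [454.07666425 130.47801095 126.43005567] [-1.63224402e-02  9.99866580e-01 -3.53018421e-04 -5.24705993e-04] 22.4463394852961
y want 131.3424915881883
```

View pics/sc18.png

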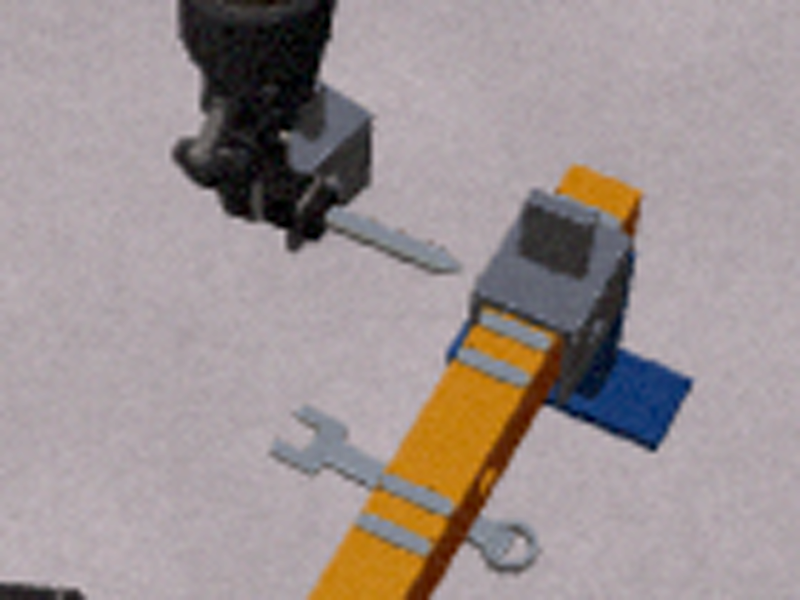

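>>> {"method": "step_arm", "body": {"series": [[0.02,0.0025,0.004,0,0,0],[0.04,0.003,0.004,0,0,0],[0.06,0.004,0.004,0,0,0],[0.08,0.0045,0.004,0,0,0],[0.1,0.005,0.004,0,0,0],[0.1,0.005,0.004,0,0,0],[0.1,0.005,0.004,0,0,0]]}}

```text
clock: 25.37
position: [494.8, 133.0, 128.1]
ee_rot: [-0.016, 1.0, -0.0, -0.0]
contact_force: [-0.1, -0.2, -2.2]
gripper_width: 22.8
```

Run:
```python
from h import *
shot("side","sd19",(190,190,290,265))
s=arm.read_state();print(s["clock"],s["position"],s["contact_force"])
print("y want",136.8-(622-s["position"][0])*0.0325)
```

```text
crop sd19 pixel =  190 190 + p / 8.0
25.4167 [494.35830902 132.90433744 128.09348886] [-0.20937891 -0.23167934  0.26490061]
y want 132.65164504300458
```

View pics/sd19.png

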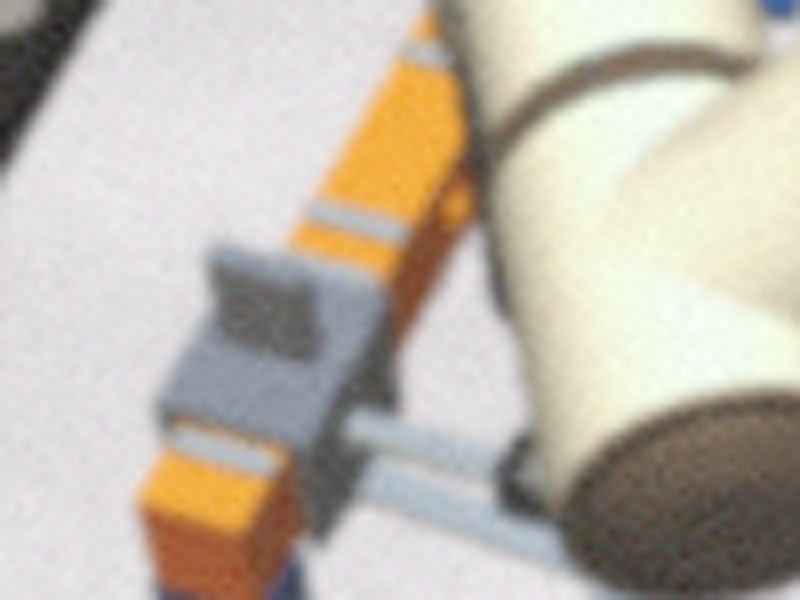

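>>> {"method": "step_arm", "body": {"series": [[0.02,0.0005,0,0,0,0],[0.04,0.001,0,0,0,0],[0.06,0.0015,0,0,0,0],[0.08,0.002,0,0,0,0],[0.1,0.003,0,0,0,0],[0.12,0.0035,0,0,0,0],[0.12,0.0035,0,0,0,0]]}}

```text
clock: 26.0
position: [544.3, 134.7, 128.3]
ee_rot: [-0.016, 1.0, 0.0, 0.001]
contact_force: [0.1, 0.2, -1.7]
gripper_width: 22.8
```

>>> {"method": "step_arm", "body": {"series": [[0.01,0,0,0,0,0],[0.016,0,0,0,0,0],[0.02,0,0,0,0,0],[0.02,0,0,0,0,0]]}}

```text
clock: 26.33
position: [550.6, 134.5, 128.5]
ee_rot: [-0.016, 1.0, -0.0, 0.0]
contact_force: [-0.4, -0.2, -0.7]
gripper_width: 23.0
```

>>> {"method": "step_arm", "body": {"series": [[0.006,0,0,0,0,0],[0.012,0,0,0,0,0],[0.014,0,0,0,0,0],[0.014,0,0,0,0,0]]}}

```text
clock: 26.67
position: [553.1, 134.0, 128.1]
ee_rot: [-0.016, 1.0, -0.001, -0.003]
contact_force: [-7.3, 0.6, 3.6]
gripper_width: 22.4
```

Run:
```python
from h import *
shot("side","sd20",(190,190,290,265));shot("scene","sc20",(280,130,380,205))
s=arm.read_state();print(s["clock"],s["position"],s["contact_force"])
```

```text
crop sd20 pixel =  190 190 + p / 8.0
crop sc20 pixel =  280 130 + p / 8.0
26.7667 [553.13118903 134.05379792 128.05458544] [-8.33741185  0.74674322  3.04464819]
```

View pics/sc20.png

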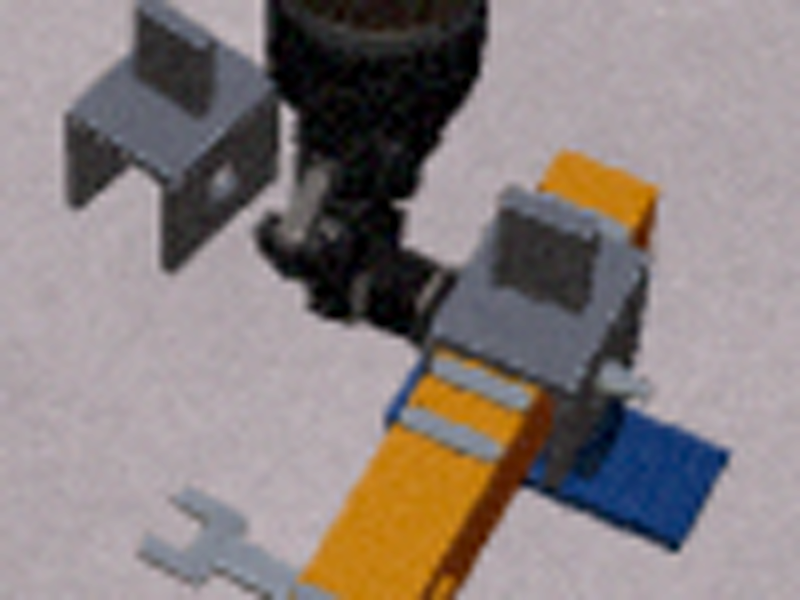

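>>> {"method": "step_arm", "body": {"series": [[-0.01,0,0,0,0,0],[-0.01,0,0,0,0,0],[-0.01,0,0,0,0,0],[-0.01,0,0,0,0,0],[-0.01,0,0.0,0,0,0],[-0.02,0,0.1,0,0,0],[-0.04,0,0.2,0,0,0],[-0.1,0.05,0.3,0,0,-0.05],[-0.2,0.15,0.3,0,0,-0.1],[-0.3,0.24,0.2,0,0,-0.142],[-0.332,0.24,0.1,0,0,-0.142],[-0.332,0.24,0.1,0,0,-0.142]], "jaw": 0.3}}

```text
clock: 27.77
position: [421.9, 231.8, 168.4]
ee_rot: [0.095, 0.995, 0.002, 0.001]
contact_force: [-0.4, 0.1, -0.9]
gripper_width: 55.9
```

>>> {"method": "step_arm", "body": {"series": [[0,0,0,0,0,0],[0,0,0,0,0,0],[0,0,0,0,0,0]], "jaw": 1}}

```text
clock: 28.02
position: [424.4, 231.2, 169.4]
ee_rot: [0.095, 0.995, 0.001, 0.001]
contact_force: [0.6, -0.3, 0.5]
gripper_width: 85.2
```

Run:
```python
from h import *
shot("side","sd21",(190,190,290,265));shot("scene","sc21",(230,130,390,250))
s=arm.read_state();print(s["clock"],s["position"],s["ee_rot"],s["contact_force"],s["gripper_width"])
shot("wrist","w21",(180,140,380,290))
```

```text
crop sd21 pixel =  190 190 + p / 8.0
crop sc21 pixel =  230 130 + p / 5.0
28.1167 [424.81515855 231.02670435 169.76372498] [0.09556708 0.99542174 0.00108589 0.00114561] [ 0.35435809 -0.30230457  0.70911675] 85.0515245635935
crop w21 pixel =  180 140 + p / 4.0
```

View pics/w21.png

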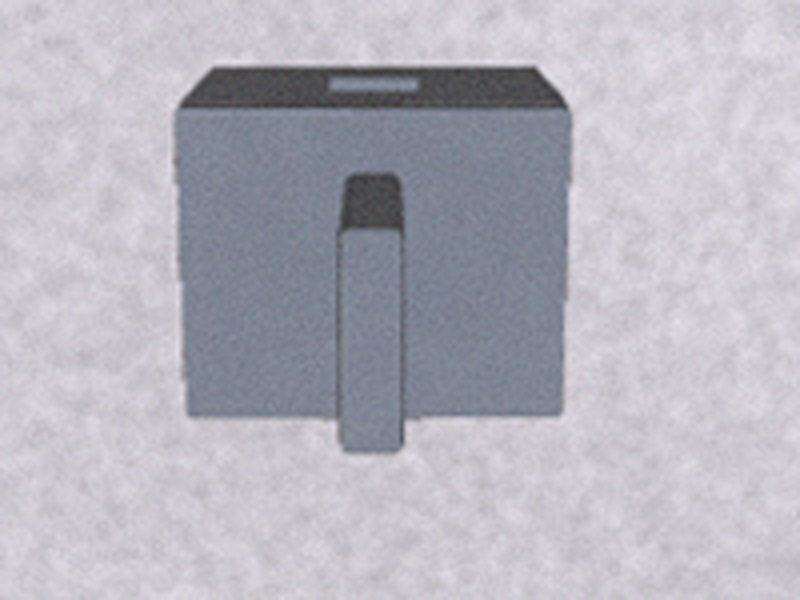

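View pics/sc21.png

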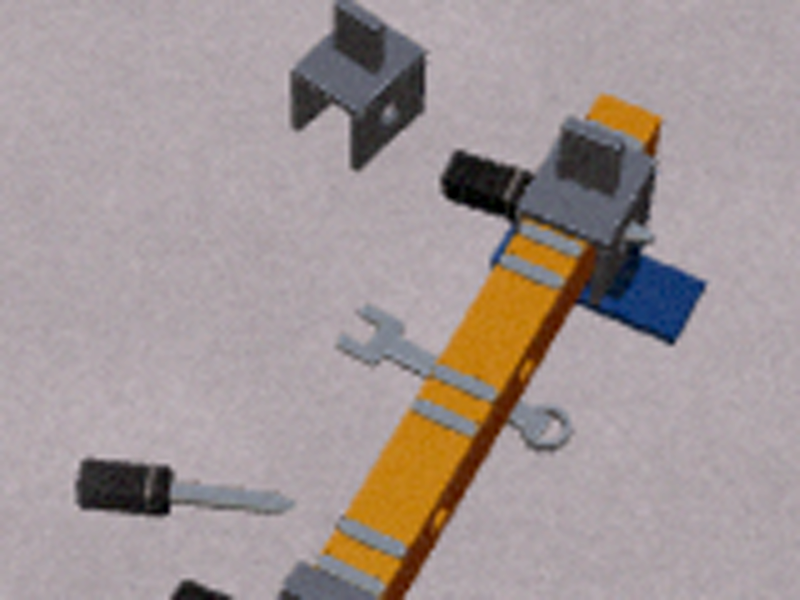

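Run:
```python
from h import *
W=load("wrist"); q=lambda p:(180+p[0]/4,140+p[1]/4); s=arm.read_state(); Rm=R.from_quat(s["ee_rot"]).as_matrix()
c1=sad(W,[q(p) for p in [(175,108),(571,110),(563,415),(186,416)]])
c2=sad(W,[q(p) for p in [(339,228),(405,229),(404,452),(341,452)]],109)
print(s["position"],(c1-s["position"])@Rm,(c2-s["position"])@Rm)
```

```text
saddle [421.9 230.4  63. ] edges [69.4 56.9 70.1 57.4] [  78.7  -10.4 -100.9  168.8]
saddle [421.5 230.4 109. ] edges [ 9.7 35.   9.6 35.1] [  78.1  -11.  -101.   169. ]
[424.69769355 230.86132198 169.65443888] [  2.87456824  -1.23050961 106.64687815] [ 3.11594855 -1.18053818 60.64636112]
```

>>> {"method": "step_arm", "body": {"series": [[-0.006,-0.001,-0.08,0,0,0],[-0.006,-0.001,-0.16,0,0,0],[-0.006,-0.001,-0.22,0,0,0],[-0.006,-0.001,-0.245,0,0,0],[-0.006,-0.001,-0.248,0,0,0],[-0.006,-0.001,-0.248,0,0,0],[-0.006,-0.001,-0.248,0,0,0]]}}

```text
clock: 28.75
position: [422.1, 230.7, 70.4]
ee_rot: [0.095, 0.995, 0.001, 0.001]
contact_force: [-0.2, -0.4, -0.0]
gripper_width: 86.0
```

>>> {"method": "step_arm", "body": {"series": [[0,0,0,0,0,0],[0,0,0,0,0,0],[0,0,0,0,0,0],[0,0,0,0,0,0],[0,0,0,0,0,0],[0,0,0,0,0,0],[0,0,0,0,0,0],[0,0,0,0,0,0],[0,0,0,0,0,0]], "jaw": -1}}

```text
clock: 29.5
position: [420.9, 230.1, 69.5]
ee_rot: [0.095, 0.995, -0.0, 0.0]
contact_force: [-1.0, -0.3, 2.9]
gripper_width: 9.3
```

>>> {"method": "step_arm", "body": {"series": [[0,0,0.1,0,0,0],[0,0,0.2,0,0,0],[0,-0.05,0.3,0,0,0.07],[0,-0.15,0.4,0,0,0.142],[0,-0.25,0.475,0,0,0.142],[0,-0.35,0.475,0,0,0.142],[0,-0.45,0.475,0,0,0.142],[0,-0.507,0.475,0,0,0.142],[0,-0.507,0.475,0,0,0.142],[0,-0.507,0.475,0,0,0.142]]}}

```text
clock: 30.33
position: [419.9, 25.3, 258.4]
ee_rot: [-0.014, 1.0, 0.0, -0.001]
contact_force: [-0.3, 1.1, -2.5]
gripper_width: 9.3
```

>>> {"method": "step_arm", "body": {"series": [[0.1,0,0,0,0,0],[0.2,0,0,0,0,0],[0.3,0,0,0,0,0],[0.4,0,0,0,0,0],[0.48,0,0,0,0,0],[0.512,0,0,0,0,0],[0.512,0,0,0,0,0],[0.512,0,0,0,0,0],[0.512,0,0,0,0,0]]}}

```text
clock: 31.08
position: [624.7, 28.3, 258.1]
ee_rot: [-0.017, 1.0, -0.0, -0.001]
contact_force: [-0.5, 0.6, -3.0]
gripper_width: 9.6
```

Run:
```python
from h import *
w=shot("wrist","w22"); w=shot("wrist","w22b",(160,160,440,270))
s=arm.read_state();print(s["clock"],s["position"],s["ee_rot"],s["gripper_width"])
```

```text
crop w22b pixel =  160 160 + p / 2.857
31.1833 [624.68216425  27.96067084 259.37550349] [-1.67389414e-02  9.99859865e-01  7.44601633e-05 -2.27956206e-04] 8.598091944180675
```

View pics/w22.png

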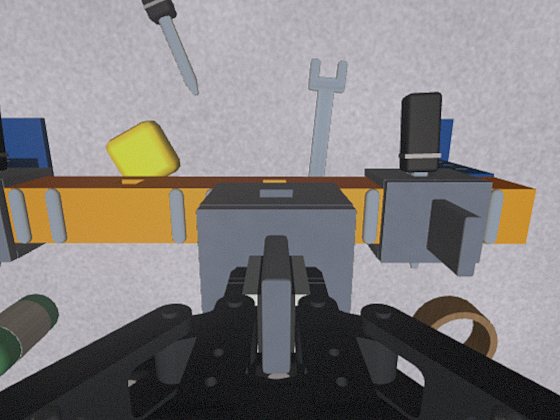

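View pics/w22b.png

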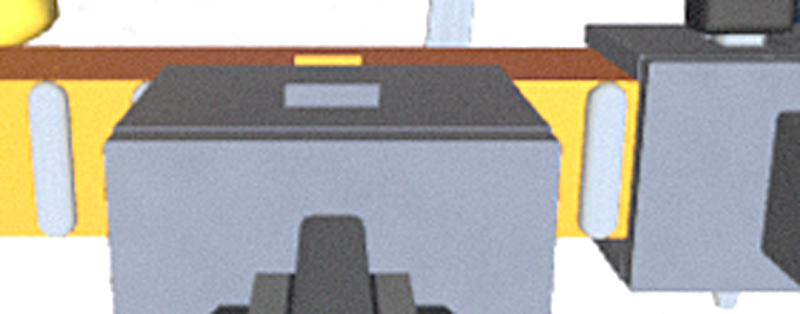

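Run:
```python
from al2 import *
q=lambda p:(160+p[0]/2.857,160+p[1]/2.857)
al([("b nearL",q((5,79)),160),("b nearR",q((570,81)),160),("b farL",q((10,237)),160),("b farR",q((570,239)),160),("ribL",q((53,160)),165),("ribR",q((603,160)),165),("b hole",q((328.5,61)),140),("s L",q((104,139)),63),("s R",q((558,140)),63),("s hole",q((332,95)),30)],69.5)
```

```text
b nearL [ 18.7 -78.3  99.4]
b nearR [18.2 58.1 99.4]
b farL [-21.8 -80.5  99.4]
b farR [-22.4  60.7  99.4]
ribL [ -0.2 -66.7  94.4]
ribR [-0.2 66.1 94.4]
b hole [ 19.4  -0.2 119.4]
s L [ 28.3 -33.9   6.5]
s R [28.1 34.7  6.5]
s hole [27.9  0.6 39.5]
```

>>> {"method": "step_arm", "body": {"series": [[0.0025,-0.0018,-0.04,0,0,0],[0.0025,-0.0018,-0.08,0,0,0],[0.0025,-0.0018,-0.11,0,0,0],[0.0025,-0.0018,-0.14,0,0,0],[0.0025,-0.0018,-0.16,0,0,0],[0.0025,-0.0018,-0.18,0,0,0],[0.0025,-0.0018,-0.195,0,0,0],[0.0025,-0.0018,-0.205,0,0,0],[0.0025,-0.0018,-0.21,0,0,0],[0.0025,-0.0018,-0.21,0,0,0],[0.0025,-0.0018,-0.21,0,0,0]]}}

```text
clock: 32.1
position: [627.0, 26.6, 175.7]
ee_rot: [-0.016, 1.0, 0.0, 0.0]
contact_force: [0.1, 0.7, -2.9]
gripper_width: 9.5
```

>>> {"method": "step_arm", "body": {"series": [[0,0,-0.003,0,0,0],[0,0,-0.005,0,0,0],[0,0,-0.006,0,0,0],[0,0,-0.006,0,0,0]]}}

```text
clock: 32.43
position: [627.3, 26.6, 174.6]
ee_rot: [-0.016, 1.0, -0.0, 0.001]
contact_force: [-2.0, 0.4, 4.9]
gripper_width: 9.2
```

Run:
```python
from h import *
s=arm.read_state();print(s["clock"],s["position"],s["ee_rot"],s["contact_force"])
w=shot("wrist","w23")
```

```text
32.4333 [627.34434408  26.64668208 174.6077615 ] [-1.64085337e-02  9.99864611e-01 -7.14088994e-06  1.23273262e-03] [-1.99418315  0.41437555  4.85401096]
```

View pics/w23.png

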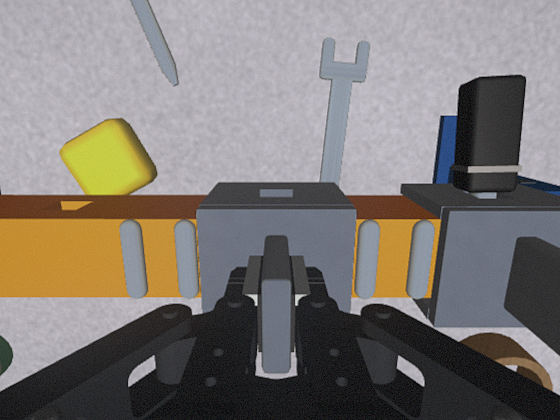

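>>> {"method": "step_arm", "body": {"series": [[0,0,0,0,0,0],[0,0,0,0,0,0],[0,0,0,0,0,0],[0,0,0,0,0,0],[0,0,0.08,0,0,0],[0,0,0.16,0,0,0],[-0.05,0,0.24,0,0,0],[-0.15,-0.1,0.3,0,0,0],[-0.25,-0.2,0.3,0,0,0],[-0.35,-0.317,0.3,0,0,0],[-0.42,-0.317,0.3,0,0,0],[-0.42,-0.317,0.3,0,0,0]], "jaw": 0.3}}

```text
clock: 33.48
position: [456.3, -101.6, 292.9]
ee_rot: [-0.016, 1.0, 0.0, -0.0]
contact_force: [0.2, -0.7, 0.4]
gripper_width: 55.4
```

>>> {"method": "step_arm", "body": {"series": [[0,0,0,0,0,0],[0,0,0,0,0,0],[0,0,0,0,0,0]]}}

```text
clock: 33.73
position: [459.0, -100.2, 293.1]
ee_rot: [-0.016, 1.0, 0.0, 0.001]
contact_force: [0.3, -0.3, -0.3]
gripper_width: 55.8
```

Run:
```python
from h import *
shot("scene","sc24",(220,120,400,255)); w=shot("wrist","w24b");w=shot("wrist","w24",(250,130,350,255)); 
s=arm.read_state();print(s["clock"],s["position"],s["ee_rot"])
```

```text
crop sc24 pixel =  220 120 + p / 4.444
crop w24 pixel =  250 130 + p / 4.8
33.8833 [459.56067192 -99.66798314 292.43292721] [-1.66190739e-02  9.99861841e-01 -2.85857854e-05 -3.22709085e-04]
```

View pics/sc24.png

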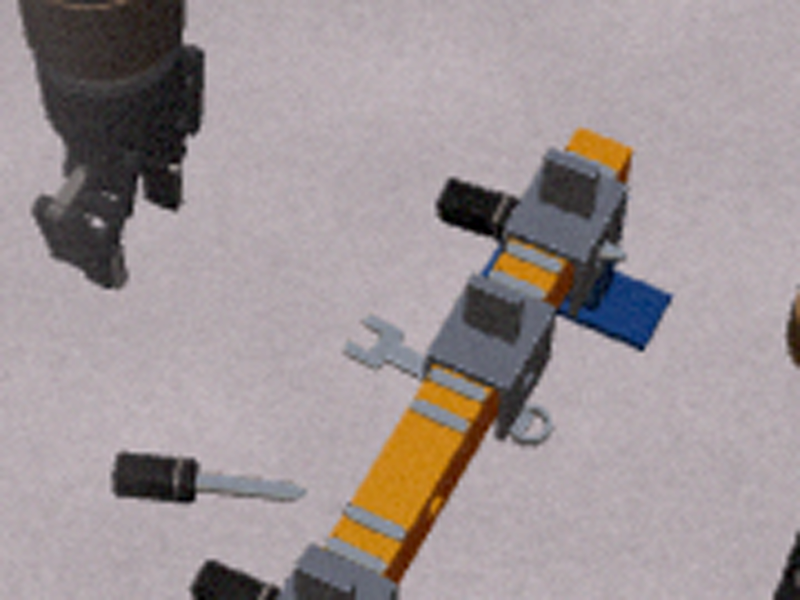

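View pics/w24b.png

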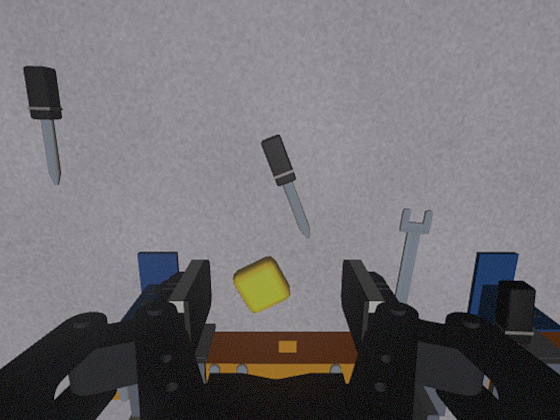

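View pics/w24.png

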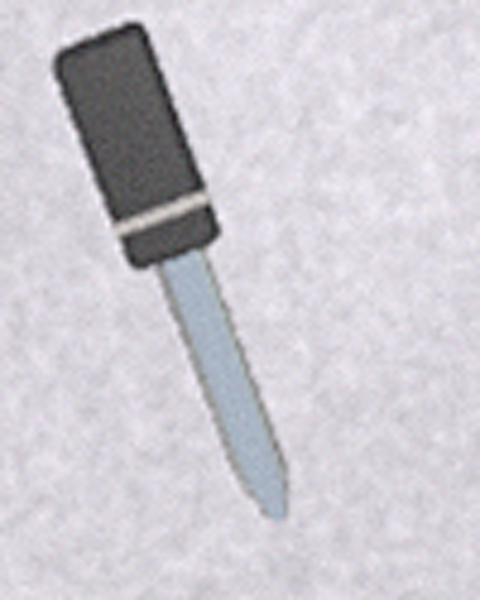

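Run:
```python
from h import *
W=load("wrist"); q=lambda p:(250+p[0]/4.8,130+p[1]/4.8)
A=lambda u,v:np.degrees(np.arctan2(*(v-u)[1::-1]))
a=onz(W,q((98,46)),24);b=onz(W,q((175,250)),24);c=onz(W,q((181,262)),12);d=onz(W,q((277,518)),12)
l=[onz(W,q(p),24) for p in [(115,233),(207,200)]]
print(a,b,c,d);print(A(a,b),A(c,d),A(*l),np.linalg.norm(b-a),np.linalg.norm(d-c))
u=(d-c)/np.linalg.norm(d-c); print("grip",d-u*116, b-(b-a)/np.linalg.norm(b-a)*40)
```

```text
[ 420.34145127 -106.91130124   24.        ] [468.45890611 -86.77900193  24.        ] [473.69635843 -84.71392894  12.        ] [540.82820023 -56.77648219  12.        ]
22.70438993041534 22.595022761536924 111.80228502939661 52.15936096603146 72.71303263013337
grip [ 433.73194297 -101.34543642   12.        ] [ 431.55856535 -102.21807092   24.        ]
```

>>> {"method": "step_arm", "body": {"series": [[-0.066,-0.005,-0.1,0,0,0.08],[-0.066,-0.005,-0.2,0,0,0.15],[-0.066,-0.005,-0.3,0,0,0.229],[-0.066,-0.005,-0.4,0,0,0.229],[-0.066,-0.005,-0.5,0,0,0.229],[-0.066,-0.005,-0.58,0,0,0.229],[-0.066,-0.005,-0.58,0,0,0.229],[-0.066,-0.005,-0.58,0,0,0.229],[-0.066,-0.005,-0.58,0,0,0.229],[-0.066,-0.005,-0.58,0,0,0.229]], "jaw": 0.4}}

```text
clock: 34.72
position: [434.5, -101.9, 62.9]
ee_rot: [-0.195, 0.981, -0.0, 0.002]
contact_force: [-0.2, 0.5, 0.8]
gripper_width: 59.6
```

Run:
```python
from h import *
w=shot("wrist","w25");s=arm.read_state();print(s["clock"],s["position"],s["ee_rot"])
```

```text
34.7667 [ 434.2334215  -101.89945033   62.97174785] [-1.95090653e-01  9.80781957e-01 -2.73095223e-04  2.51292197e-03]
```

View pics/w25.png

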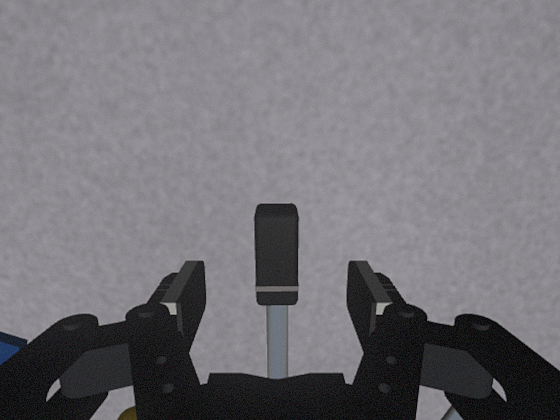

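>>> {"method": "step_arm", "body": {"series": [[-0.009,-0.004,-0.05,0,0,0],[-0.009,-0.004,-0.1,0,0,0],[-0.009,-0.004,-0.13,0,0,0],[-0.009,-0.004,-0.141,0,0,0],[-0.009,-0.004,-0.141,0,0,0],[-0.009,-0.004,-0.141,0,0,0]]}}

```text
clock: 35.27
position: [429.8, -103.7, 5.6]
ee_rot: [-0.195, 0.981, -0.0, 0.001]
contact_force: [-0.4, 0.5, -0.3]
gripper_width: 59.8
```

>>> {"method": "step_arm", "body": {"series": [[0,0,0,0,0,0],[0,0,0,0,0,0],[0,0,0,0,0,0],[0,0,0,0,0,0],[0,0,0,0,0,0],[0,0,0,0,0,0],[0,0,0,0,0,0]], "jaw": -1}}

```text
clock: 35.85
position: [429.3, -103.7, 5.5]
ee_rot: [-0.195, 0.981, -0.0, 0.001]
contact_force: [-1.1, 0.7, 6.1]
gripper_width: 22.8
```

>>> {"method": "step_arm", "body": {"series": [[0,0,0.1,0,0,0],[0.0,0.04,0.2,0,0,-0.08],[0.03,0.12,0.31,0,0,-0.15],[0.065,0.22,0.31,0,0,-0.229],[0.065,0.312,0.31,0,0,-0.229],[0.065,0.312,0.31,0,0,-0.229],[0.065,0.312,0.31,0,0,-0.229],[0.065,0.312,0.31,0,0,-0.229],[0.065,0.312,0.31,0,0,-0.229],[0.065,0.312,0.31,0,0,-0.229]]}}

```text
clock: 36.68
position: [454.0, 19.9, 128.0]
ee_rot: [-0.015, 1.0, -0.0, -0.001]
contact_force: [0.3, -0.4, -0.0]
gripper_width: 23.0
```

Run:
```python
from h import *
shot("scene","sc26",(250,120,390,225));shot("side","sd26",(190,180,310,270))
s=arm.read_state();print(s["clock"],s["position"],s["ee_rot"],s["gripper_width"])
print("y want",26.65-(627.3-s["position"][0])*0.0325)
```

```text
crop sc26 pixel =  250 120 + p / 5.714
crop sd26 pixel =  190 180 + p / 6.667
36.7833 [454.25487155  19.93658325 128.13482553] [-1.53382992e-02  9.99882217e-01 -1.75005495e-04 -5.08164019e-04] 22.9099921341803
y want 21.026033325473527
```

View pics/sc26.png

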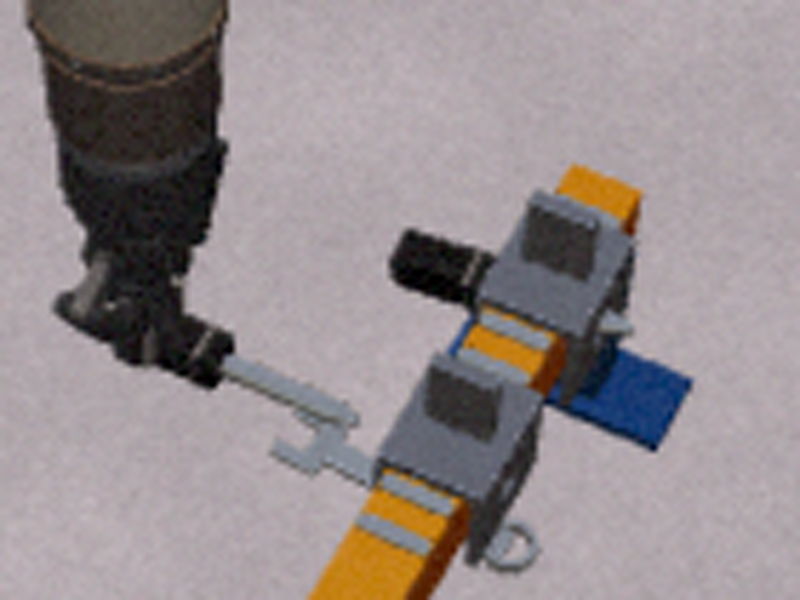

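>>> {"method": "step_arm", "body": {"series": [[0.02,0.003,0.001,0,0,0],[0.04,0.004,0.001,0,0,0],[0.06,0.0045,0.001,0,0,0],[0.08,0.005,0.001,0,0,0],[0.1,0.006,0.001,0,0,0],[0.1,0.006,0.001,0,0,0],[0.1,0.006,0.001,0,0,0]]}}

```text
clock: 37.37
position: [495.0, 23.4, 128.5]
ee_rot: [-0.016, 1.0, -0.0, -0.0]
contact_force: [-0.7, -0.1, -2.1]
gripper_width: 22.8
```

Run:
```python
from h import *
shot("side","sd27",(190,180,310,270))
s=arm.read_state();print(s["clock"],s["position"],s["contact_force"])
print("y want",26.65-(627.3-s["position"][0])*0.0325)
```

```text
crop sd27 pixel =  190 180 + p / 6.667
37.4167 [494.49656196  23.30271809 128.49900858] [ 0.24382252  0.15525078 -0.59128789]
y want 22.333888263606088
```

View pics/sd27.png

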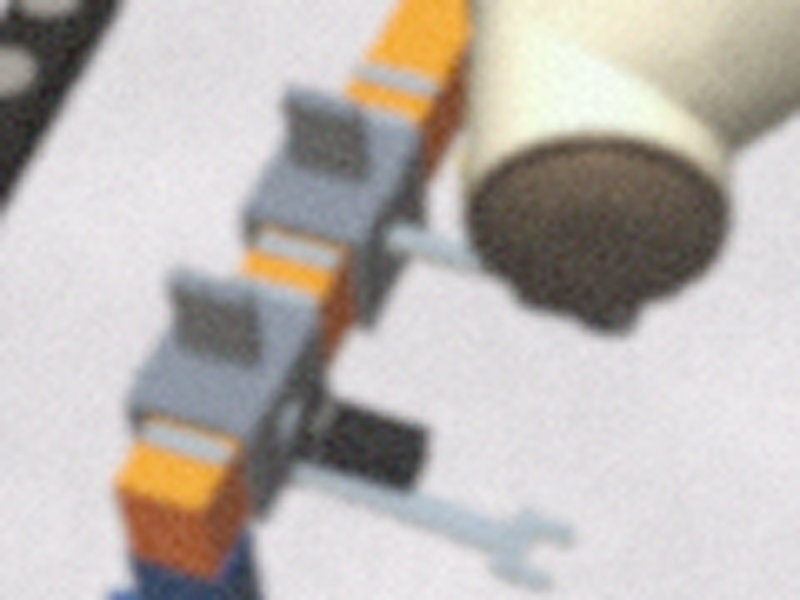

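>>> {"method": "step_arm", "body": {"series": [[0.02,-0.0015,0,0,0,0],[0.04,-0.001,0,0,0,0],[0.06,0.0,0,0,0,0],[0.08,0.0005,0,0,0,0],[0.1,0.001,0,0,0,0],[0.12,0.002,0,0,0,0],[0.13,0.002,0,0,0,0],[0.13,0.002,0,0,0,0]]}}

```text
clock: 38.08
position: [547.7, 24.3, 128.6]
ee_rot: [-0.016, 1.0, -0.0, 0.0]
contact_force: [-0.7, 0.1, -1.3]
gripper_width: 22.7
```

>>> {"method": "step_arm", "body": {"series": [[0.01,0,0,0,0,0],[0.02,0,0,0,0,0],[0.028,0,0,0,0,0],[0.028,0,0,0,0,0]]}}

```text
clock: 38.42
position: [555.8, 23.8, 128.2]
ee_rot: [-0.016, 1.0, -0.0, -0.003]
contact_force: [-4.0, 0.4, 0.6]
gripper_width: 22.7
```

>>> {"method": "step_arm", "body": {"series": [[0.004,0,0,0,0,0],[0.008,0,0,0,0,0],[0.008,0,0,0,0,0],[0.008,0,0,0,0,0]]}}

```text
clock: 38.75
position: [555.8, 23.5, 127.8]
ee_rot: [-0.016, 1.0, -0.001, -0.006]
contact_force: [-10.9, 1.9, 4.5]
gripper_width: 22.5
```

>>> {"method": "step_arm", "body": {"series": [[0,0,0,0,0,0],[0,0,0,0,0,0],[0,0,0,0,0,0],[0,0,0,0,0,0],[0,0,0,0,0,0],[-0.01,0,0.1,0,0,0],[-0.03,0,0.2,0,0,0],[-0.08,0,0.3,0,0,0],[-0.18,0,0.35,0,0,0],[-0.25,0,0.4,0,0,0],[-0.25,0,0.4,0,0,0],[-0.25,0,0.4,0,0,0]], "jaw": 0.3}}

```text
clock: 39.75
position: [460.8, 24.4, 291.3]
ee_rot: [-0.017, 1.0, 0.001, 0.003]
contact_force: [0.1, -0.2, 0.1]
gripper_width: 55.4
```

Run:
```python
from h import *
shot("side","sd28",(190,140,350,260));shot("scene","sc28",(240,130,380,300));shot("wrist","w28")
s=arm.read_state();print(s["clock"],s["position"],s["contact_force"])
```

```text
crop sd28 pixel =  190 140 + p / 5.0
crop sc28 pixel =  240 130 + p / 3.529
39.9 [461.33715052  24.2267608  287.93772855] [ 0.54441408 -1.10499506 -0.74759353]
```

View pics/sd28.png

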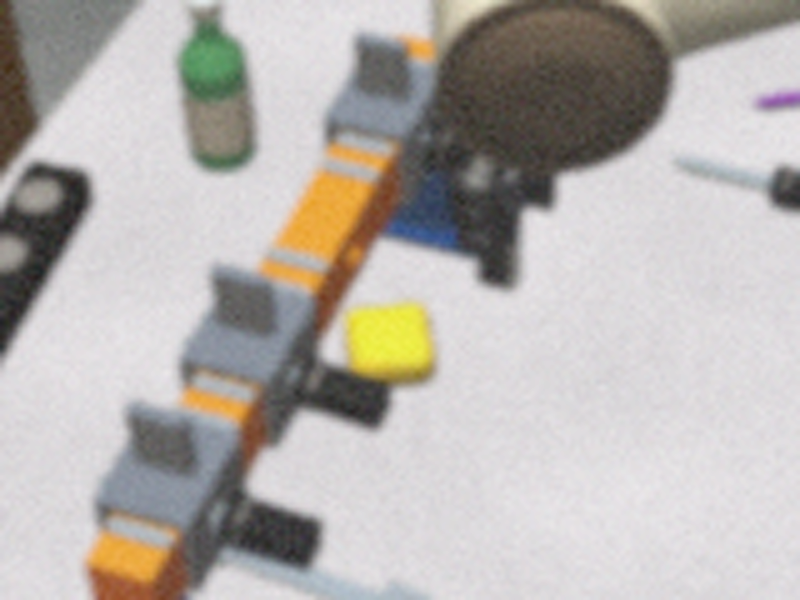

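View pics/w28.png

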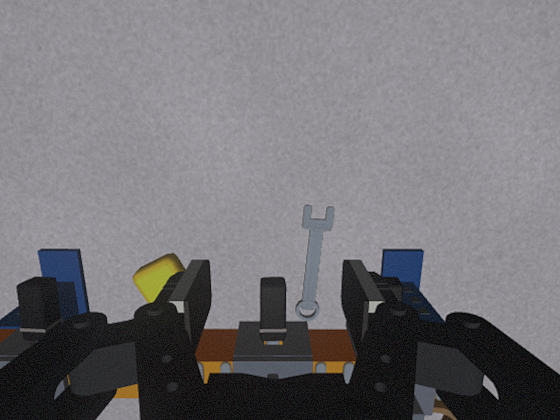

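View pics/sc28.png

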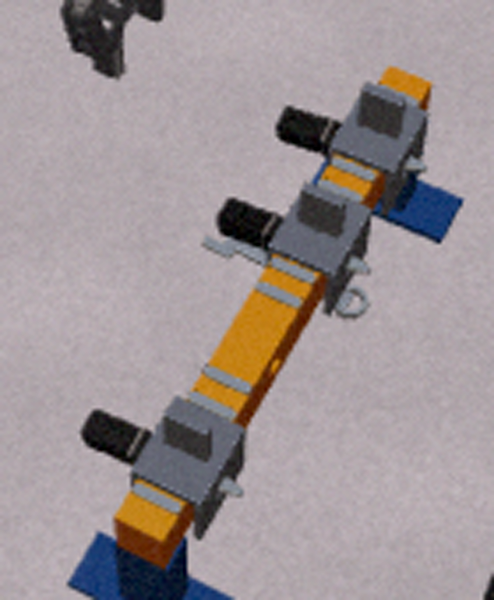

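>>> {"method": "step_arm", "body": {"series": [[0.1,0.07,0.03,0,0,0],[0.2,0.14,0.03,0,0,0],[0.2,0.14,0.03,0,0,0],[0.2,0.14,0.03,0,0,0],[0.2,0.14,0.03,0,0,0],[0.2,0.14,0.03,0,0,0]], "jaw": 1}}

```text
clock: 40.4
position: [540.9, 79.8, 299.2]
ee_rot: [-0.016, 1.0, -0.001, -0.002]
contact_force: [-0.1, -0.0, 0.3]
gripper_width: 85.2
```

Run:
```python
from h import *
shot("wrist","w29",(190,170,380,310))
s=arm.read_state();print(s["clock"],s["position"],s["contact_force"])
```

```text
crop w29 pixel =  190 170 + p / 4.211
40.45 [540.65136119  79.6599311  299.8684953 ] [-0.65584451 -1.78586723 -0.14994764]
```

View pics/w29.png

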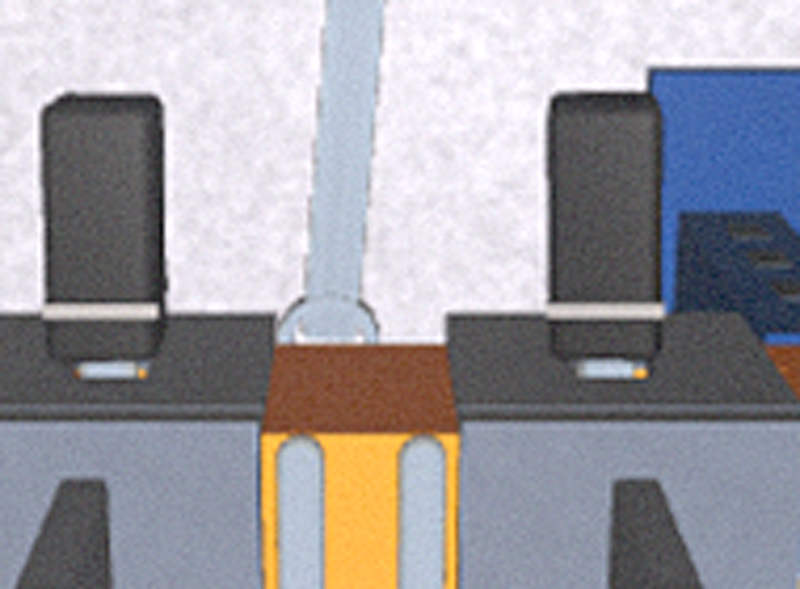

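Run:
```python
from h import *
W=load("wrist"); q=lambda p:(190+p[0]/4.211,170+p[1]/4.211)
for n,x,pl in [("B",105,200),("C",606,500)]:
    print(n,"cheek face x", onz(W,q((pl,417)),168)[0].round(1), onz(W,q((pl,317)),105)[0].round(1), "(plate top edge, foot edge)")
    for z in (140,142,144,147): print(z,"back",onz(W,q((x,97)),z).round(1),"band",onz(W,q((x,312)),z).round(1),"front",onz(W,q((x,358)),z).round(1))
    print("hole strip top (z144)",onz(W,q((x,379)),144).round(1),"beam",onz(W,q((380,434)),160).round(1))
```

```text
B cheek face x 598.4 601.2 (plate top edge, foot edge)
140 back [540.5  27.1 140. ] band [587.5  26.5 140. ] front [598.1  26.4 140. ]
142 back [540.1  27.5 142. ] band [586.7  26.8 142. ] front [597.2  26.7 142. ]
144 back [539.6  27.8 144. ] band [586.   27.2 144. ] front [596.4  27.  144. ]
147 back [539.   28.3 147. ] band [584.9  27.7 147. ] front [595.2  27.6 147. ]
hole strip top (z144) [601.2  27.  144. ] beam [604.7  85.7 160. ]
C cheek face x 596.5 598.9 (plate top edge, foot edge)
140 back [537.2 130.  140. ] band [584.1 133.5 140. ] front [594.6 134.3 140. ]
142 back [536.8 129.7 142. ] band [583.3 133.2 142. ] front [593.8 133.9 142. ]
144 back [536.4 129.3 144. ] band [582.6 132.8 144. ] front [593.  133.6 144. ]
147 back [535.7 128.8 147. ] band [581.5 132.2 147. ] front [591.8 133.  147. ]
hole strip top (z144) [597.8 133.9 144. ] beam [604.7  85.7 160. ]
```

>>> {"method": "step_arm", "body": {"series": [[-0.1,0.06,0,0,0,0],[-0.1,0.125,0,0,0,0],[-0.1,0.125,-0.1,0,0,0],[-0.1,0.125,-0.2,0,0,0],[-0.1,0.125,-0.3,0,0,0],[-0.1,0.125,-0.4,0,0,0],[-0.1,0.125,-0.432,0,0,0],[-0.1,0.125,-0.432,0,0,0],[-0.1,0.125,-0.432,0,0,0],[-0.1,0.125,-0.432,0,0,0]], "jaw": -1}}

```text
clock: 41.28
position: [502.2, 130.5, 130.0]
ee_rot: [-0.016, 1.0, 0.001, 0.002]
contact_force: [1.1, 0.7, 0.4]
gripper_width: -0.1
```

>>> {"method": "step_arm", "body": {"series": [[0.02,0,0,0,0,0],[0.035,0,0,0,0,0],[0.045,0,0,0,0,0],[0.05,0,0,0,0,0],[0.05,0,0,0,0,0]]}}

```text
clock: 41.7
position: [521.9, 130.3, 128.3]
ee_rot: [-0.016, 1.0, 0.0, 0.0]
contact_force: [-0.6, -0.1, 0.1]
gripper_width: 0.2
```

>>> {"method": "step_arm", "body": {"series": [[0.005,0,0,0,0,0],[0.01,0,0,0,0,0],[0.012,0,0,0,0,0],[0.012,0,0,0,0,0]]}}

```text
clock: 42.03
position: [526.0, 130.2, 128.0]
ee_rot: [-0.016, 1.0, -0.0, -0.0]
contact_force: [0.1, -0.2, -0.5]
gripper_width: 0.1
```

>>> {"method": "step_arm", "body": {"series": [[0.004,0,0,0,0,0],[0.008,0,0,0,0,0],[0.01,0,0,0,0,0],[0.01,0,0,0,0,0]]}}

```text
clock: 42.37
position: [527.8, 129.7, 127.5]
ee_rot: [-0.016, 1.0, -0.001, -0.003]
contact_force: [-5.3, 1.3, 2.5]
gripper_width: 0.1
```

>>> {"method": "step_arm", "body": {"series": [[0.004,0,0,0,0,0],[0.008,0,0,0,0,0],[0.008,0,0,0,0,0],[0.008,0,0,0,0,0]]}}

```text
clock: 42.7
position: [528.0, 129.1, 127.0]
ee_rot: [-0.016, 1.0, -0.001, -0.006]
contact_force: [-12.6, 1.1, 6.6]
gripper_width: -0.1
```

Run:
```python
from h import *
shot("scene","sc31",(280,130,380,205));shot("side","sd31",(190,190,290,265))
```

```text
crop sc31 pixel =  280 130 + p / 8.0
crop sd31 pixel =  190 190 + p / 8.0
```

View pics/sc31.png

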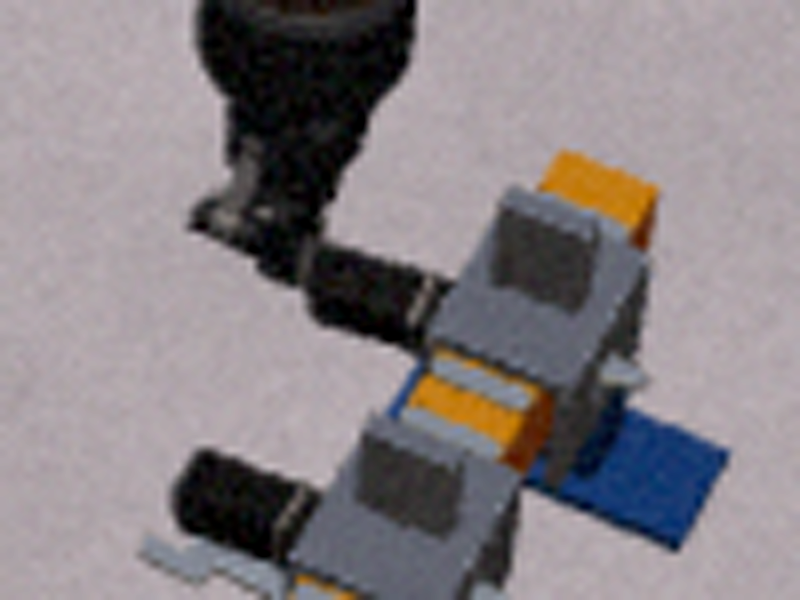

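View pics/sd31.png

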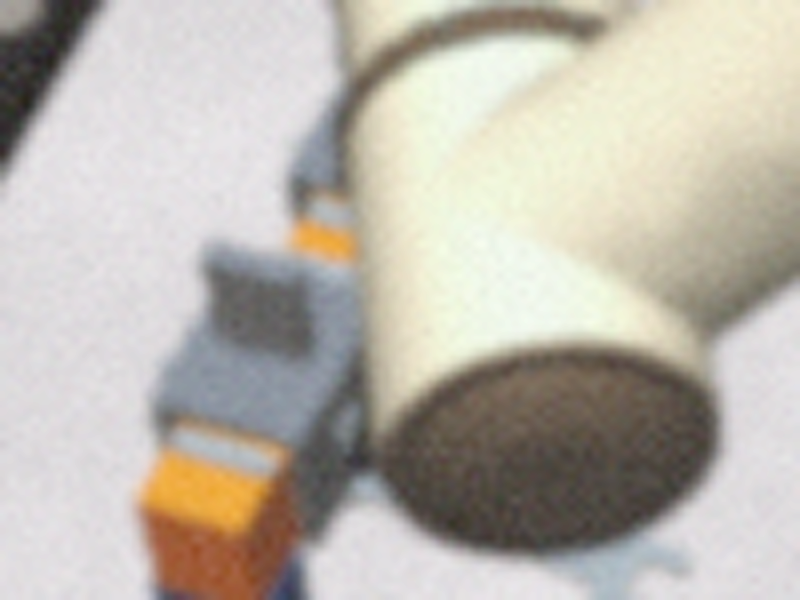

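>>> {"method": "step_arm", "body": {"series": [[-0.03,0,0,0,0,0],[-0.08,0,0,0,0,0],[-0.08,-0.08,0,0,0,0],[-0.08,-0.16,0,0,0,0],[-0.08,-0.26,0,0,0,0],[-0.08,-0.26,0,0,0,0],[-0.08,-0.26,0,0,0,0],[-0.05,-0.26,0,0,0,0],[-0.02,-0.26,0,0,0,0],[-0.005,-0.26,0,0,0,0],[-0.005,-0.26,0,0,0,0]]}}

```text
clock: 43.72
position: [531.1, 26.8, 127.6]
ee_rot: [-0.016, 1.0, -0.0, -0.001]
contact_force: [-0.4, 0.5, 0.7]
gripper_width: -0.0
```

>>> {"method": "step_arm", "body": {"series": [[0.002,0,0,0,0,0],[0.004,0,0,0,0,0],[0.004,0,0,0,0,0],[0.004,0,0,0,0,0]]}}

```text
clock: 44.05
position: [531.3, 26.2, 127.7]
ee_rot: [-0.016, 1.0, -0.0, -0.001]
contact_force: [-5.0, 0.2, 0.4]
gripper_width: -0.4
```

>>> {"method": "step_arm", "body": {"series": [[-0.03,0,0,0,0,0],[-0.08,0,0,0,0,0],[-0.08,-0.1,0,0,0,0],[-0.08,-0.2,0,0,0,0],[-0.08,-0.3,0,0,0,0],[-0.08,-0.4,0,0,0,0],[-0.08,-0.5,0,0,0,0],[-0.08,-0.553,0,0,0,0],[-0.08,-0.553,0,0,0,0],[-0.06,-0.553,0,0,0,0],[-0.03,-0.553,0,0,0,0],[0.0,-0.553,0,0,0,0]]}}

```text
clock: 45.05
position: [534.5, -194.4, 128.7]
ee_rot: [-0.017, 1.0, -0.0, 0.001]
contact_force: [-0.3, -0.0, -0.2]
gripper_width: -0.1
```

>>> {"method": "step_arm", "body": {"series": [[0.004,0,0,0,0,0],[0.008,0,0,0,0,0],[0.008,0,0,0,0,0],[0.008,0,0,0,0,0]]}}

```text
clock: 45.38
position: [535.7, -194.4, 128.0]
ee_rot: [-0.017, 1.0, 0.0, -0.0]
contact_force: [-0.2, 0.1, -0.1]
gripper_width: 0.2
```

>>> {"method": "step_arm", "body": {"series": [[0.004,0,0,0,0,0],[0.008,0,0,0,0,0],[0.008,0,0,0,0,0],[0.008,0,0,0,0,0]]}}

```text
clock: 45.72
position: [538.1, -194.9, 127.9]
ee_rot: [-0.016, 1.0, 0.0, -0.001]
contact_force: [-4.2, 0.8, 0.6]
gripper_width: -0.1
```

>>> {"method": "step_arm", "body": {"series": [[0.004,0,0,0,0,0],[0.008,0,0,0,0,0],[0.008,0,0,0,0,0],[0.008,0,0,0,0,0]]}}

```text
clock: 46.05
position: [538.2, -194.9, 127.4]
ee_rot: [-0.016, 1.0, 0.001, -0.005]
contact_force: [-9.4, 1.5, 5.0]
gripper_width: -0.4
```

>>> {"method": "step_arm", "body": {"series": [[-0.05,0,0,0,0,0],[-0.1,0,0.0,0,0,0],[-0.15,0,0.1,0,0,0],[-0.15,0.1,0.2,0,0,0],[-0.15,0.2,0.3,0,0,0],[-0.15,0.3,0.4,0,0,0],[-0.1,0.41,0.5,0,0,0],[0.0,0.41,0.5,0,0,0],[0.0,0.41,0.5,0,0,0],[0.0,0.41,0.5,0,0,0],[0.0,0.41,0.5,0,0,0]]}}

```text
clock: 46.97
position: [544.1, -29.6, 328.9]
ee_rot: [-0.017, 1.0, 0.0, 0.002]
contact_force: [-0.7, 0.5, -1.2]
gripper_width: 0.1
```

Run:
```python
from h import *
shot("wrist","w33"); shot("scene","sc33",(240,130,380,300));shot("side","sd33",(190,140,350,260))
s=arm.read_state();print(s["clock"],s["position"],s["contact_force"])
```

```text
crop sc33 pixel =  240 130 + p / 3.529
crop sd33 pixel =  190 140 + p / 5.0
47.1167 [541.48192342 -31.53119012 326.99117063] [-1.02968391 -0.47219252 -0.66023943]
```

View pics/w33.png

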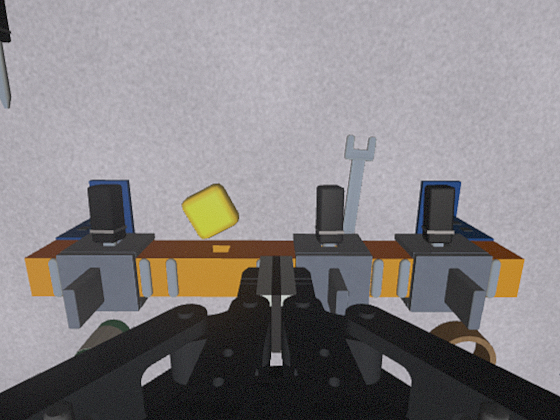

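View pics/sc33.png

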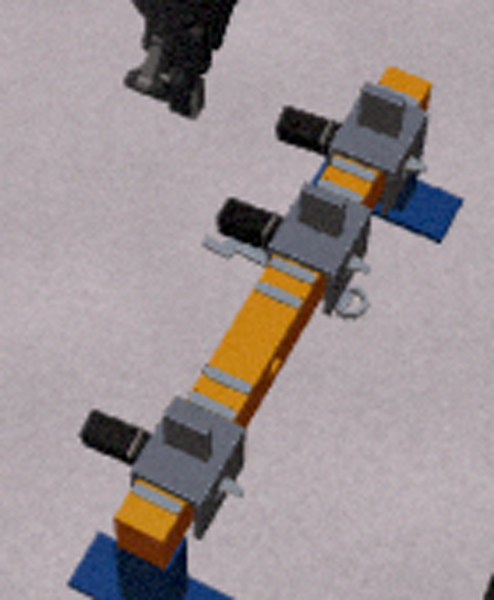

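View pics/sd33.png

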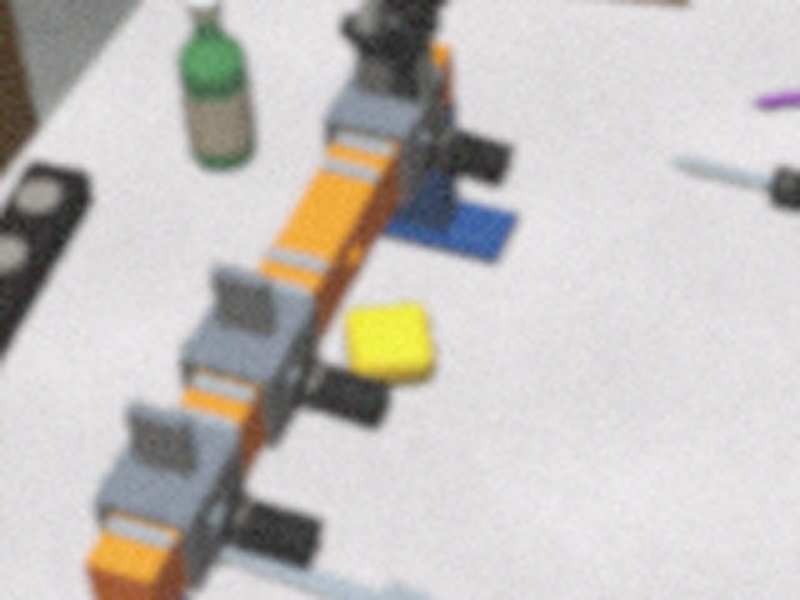

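Run:
```python
from h import *
shot("scene","sc34"); shot("wrist","w34",(20,170,530,330))
```

```text
crop w34 pixel =  20 170 + p / 1.569
```

View pics/sc34.png

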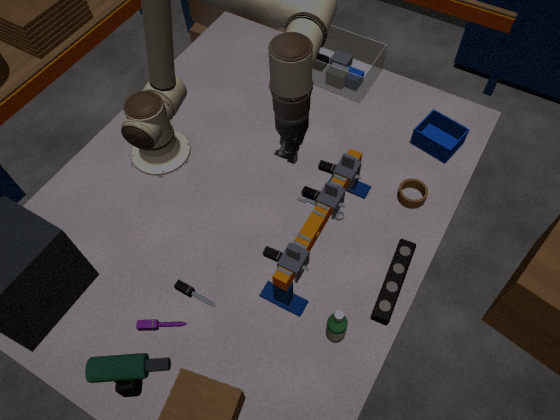

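View pics/w34.png

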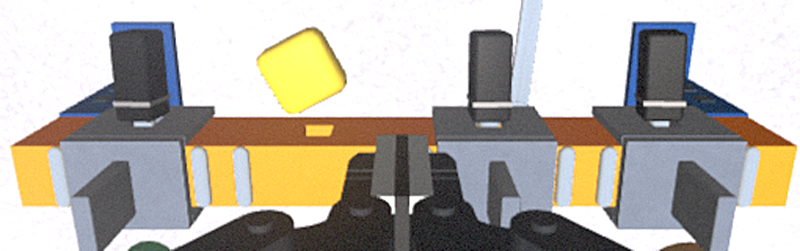

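Run:
```python
from h import *
s=arm.read_state();print(s["clock"],np.abs(s["joint_vel"]).max())
print(arm.job_done())
```

```text
47.2167 0.006367562326726821
the job is handed in; nothing more can be done
None
```

All three grey saddles on the bench are now on the beam, each locked with a black-handled pin, and the job was handed in at about 47 s. I saw no fourth saddle in any view. The purple look-alike, the fourth pin, the spanner and the tape measure were not touched.

- **Saddles:** they sit at station0, station2 and station3. Each was lowered between its ribs until the force reading showed contact, and the last pictures show them flat and square. Pushing the pins in slid the two I measured (station2 and station3) about 2.4 to 3.5 mm away from the robot, against a limit of 7 mm.
- **Pins:** each went through both cheeks and the beam and was then pushed from behind until it stopped, at 5 to 13 N. Each pin's tip shows on the far side of its saddle.
- **Check that disagreed:** before that last push, the close-up showed gaps of about 2 to 4 mm between handle and cheek at station2 and station3. At station2 the push did not move the pin further, so that gap is probably the pin drooping slightly in its oversized hole. A thin strip of the hole is still visible above the handles. I estimated the pin mid points about 3 to 4 mm off the hole centres, against a limit of 9 mm, but did not measure them again after the last push.

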